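Set out the seaweed incubation bath

ROBOT

A 6-joint arm with a two-finger parallel gripper is mounted at the origin on the work surface. World frame = base frame: x ahead of the robot, y to its left, z up, the work surface at z = 0. Lengths are in m, angles in degrees, forces in N, time in s.
With the tool pointing down it reaches from about 0.35 to 0.875 m from the base axis. Payload 15.5 kg.
Tool frame: the origin (TCP) lies between the finger pads; the fingertips stand 17 mm ahead of it and the grasp point (between the pads) lies 2 mm behind it; z points along the fingers, y is the direction in which the jaws open and shut (so a half turn about z gives the same grasp; the last joint's range is limited). The gripper opens to 85 mm and grips with 20 to 120 N. Pads are 22 mm wide; open, the fingers measure 114 mm over their backs; the gripper's body (76 mm by 85 mm) begins 54 mm behind the grasp point. The pads swing forward as they close: fully open they stand 13 mm farther back than shut.
Start: joints at [67.179, 28.281, 77.091, -0, 74.628, -5.472], TCP at [0.186, 0.597, 0.215] pointing down, gripper open.
Joint ranges: [-166.48, 166.48], [-47.26, 123.95], [12.59, 153.08], [-70.14, 250.14], [6.76, 159.57], [-176.63, 176.63]. Speed limits (degrees/s): [108.29, 108.29, 147.25, 172.46, 172.46, 172.46].

INTERFACE

Orientations are given as a 3x3 rotation matrix whose columns are the frame's x, y, z axes.
In Python, from bench import bot gives the robot as it stands. The module is installed in compiled form; this text tells all that it offers.
- The arm moves only by the tool arm_command, never from a script. Its argument "series" is a list of rows, each an object with "offset": the shift along the tool's x, y, z in m, a list of three; "rotation": the turn, a rotation vector about the tool's x, y, z in degrees, a list of three. In form: [{"offset": [x, y, z], "rotation": [ax, ay, az]}, ...]. A call has 1 to 20 rows; each row shifts and turns the commanded pose from where the row before left it, along the tool's axes as they then stand; what a row does not reach is not made up. A row lasts 1/8 s, in which the tool goes at most 62.5 mm and 10.7 degrees, less where a joint would pass 70% of its speed; a pose out of reach is approached as far as the arm can. A call is refused whole if a number of a shift passes 0.0625 or a number of a turn 10.7, either way. A call with a gripper value outside its range is refused whole. "hand" is the finger opening in m, from 0 to 0.0854, set as the call begins (left out, the last holds). The fingers move at their own pace and stop on an object; the grip force is fixed at half the most. Time passes only in rows, so rows that do not move let the fingers close. It gives the time, the measured TCP pose, the force and the opening at its end, in the units of the state.
- bot.read_state(): the state, without advancing time (a new reading comes with each control period).
- bot.camera(name): name is "scene" or "top"; returns a dict with "pixels" (384x512x3 uint8, blue, green, red), "fx", "fy", "cx", "cy" (pixels), "view" (4x4, takes a point from world to camera coordinates). Camera axes: x right, y up, looking along -z (the intrinsics and any distortion apply to the point x, -y, -z); pixel columns grow to the right and rows downward; lengths in m; the calibration is good to about 2 mm. A picture is of the moment at which its call begins. There is no depth.
- bot.finish_job(): hands the job in, once; it reports no verdict.
The state is a dict: "time_s": time; "q": joint angles; "joint_vel": joint speeds; "joint_torque": joint torques, N m; "tool_pos": TCP position; "orientation": TCP orientation; "force": force on the tool from outside, world axes, zero at the start; "wrist_torque": the same for the moment, N m; "grip_width": opening from 0.0 (shut) to 1.0 (fully open).
Only numpy, scipy, OpenCV 4.12 (cv2) and the standard library are available. Lean on these libraries where they do the work, as an engineer would, in place of code of your own. Each camera call takes 0.05 s, during which the arm holds its last target.

TASK

Get the dry incubation bath ready for filling: three glass vessels already stand in the middle row of the squared plate in the black tub. Stand the dark control pot in the square directly behind the squat jar and put the steel ring weight centrally on its lid so it will not float, set the light logger (dome up) in the square directly in front of the tall jar, and lay the temperature logger flat, screen up, in the square directly behind the flat dish. Each goes in the middle of its square ('behind' is away from the robot, 'in front' is towards it); do not shift or tip the three glass vessels.

Things in the scene. Friction and masses are not known exactly. Their poses are not given: they have to be found in the camera images.
- plate_mid (a point): Middle of the upper face (10 mm above the table) of a dark grey-green plate, 250 x 250 mm, fixed in a black tub (310 x 310 mm outside, rim lip 8 mm wider all round; walls 35 mm high, 25 mm from the plate). Pale lines make 3 x 3 squares of 80 mm, centres at x, y = -80, 0, +80 mm. x to the back row (away from the robot), y to the left column as seen from the robot, z up.
- tall_jar_mid (a point): Centre (half-way up) of the tall jar: clear glass, 44 mm diameter, 86 mm high in all, with a narrow steel lid (41 mm). Stands in one square of the middle row.
- squat_jar_mid (a point): Centre (half-way up) of the squat jar: clear glass, 64 mm diameter, 52 mm high, with a wide steel lid (62 mm). Stands in one square of the middle row.
- flat_dish_mid (a point): Point on the axis of the flat lidded glass dish, 13 mm above its underside: 66 mm diameter, 26 mm high, 34 mm with the small knob on its glass lid. Stands in one square of the middle row.
- dark_pot_mid (a point): Centre (half-way up) of the dark control pot: an opaque black plastic pot, 49 mm diameter, 60 mm high in all; its top 12 mm is a ribbed flat screw lid, 52 mm diameter. Starts upright on the table beside the tub. z up.
- weight_mid (a point): Centre of the ring weight: a bright steel ring, 48 mm outer diameter, 24 mm hole, 14 mm thick, about 0.15 kg. Starts lying flat on the table. z up. (A thin wide black rubber gasket also lies about; it is not this.)
- light_logger_mid (a point): Point on the axis of the light logger, half-way up its round white plastic body (46 mm diameter, 18 mm high, so 9 mm above its underside); a clear dome 24 mm wide rises 7 mm above the body. Starts dome up on the table. z towards the dome.
- temp_logger_mid (a point): Centre of the temperature logger: a grey plastic block with rounded edges, 72 (x) x 30 (y) x 20 mm (z), a small blank screen on its upper face and a short steel sensor tip (4 mm) at the -x end. Starts flat on the table, screen up, at any yaw.
Not all that is in view belongs to the job. Of the things that look like the part that bears temp_logger_mid, take the one that is farthest from the robot's base at the start.

How it is judged:
By the outcome, as a careful person would: the job done as asked, in the order asked, and still so for the second after the job is handed in, with the robot touching nothing.
It also fails if it takes over 138 s, if anything falls off the work surface, if the arm or the gripper's body presses on something with over 40 N, if the wrist force passes 120 N, or if a joint passes its speed limit or range.

## Working session

There is one attempt and no reset: what is moved stays moved. The work goes in short steps, Python scripts to look and compute and a tool call to move; the robot and the scene stay as the last step left them, time stands still between calls to the robot, and variables do not carry over. Pictures are saved under pics/ and viewed, and the job is handed in when it is done.

Besides the shell and the picture viewer there is one more tool, called after "Emit:" as a command line: name --argument value ..., lists and objects as JSON in quotes. arm_command: Moves the arm, as the interface text tells. Its arguments: {"type":"object","properties":{"series":{"type":"array","items":{"type":"object","properties":{"offset":{"type":"array","items":{"type":"number"}},"rotation":{"type":"array","items":{"type":"number"}}}}},"hand":{"type":"number"}},"required":["series"]}

```bash
mkdir -p pics
cat > h.py <<'E'
from bench import bot
import numpy as np, cv2
def snap(n,tag):
    c=bot.camera(n); im=np.ascontiguousarray(c["pixels"]); cv2.imwrite(f"pics/{tag}.png",im)
    np.savez(f"pics/{tag}.npz",im=im,K=np.array([c["fx"],c["fy"],c["cx"],c["cy"]]),V=c["view"]); print([k for k in c]); return im,c
def load(tag):
    d=np.load(f"pics/{tag}.npz"); return d["im"],d["K"],d["V"]
def ray(K,V,u,v):
    R=V[:3,:3];o=-R.T@V[:3,3]; d=np.array([(u-K[0+2])/K[0],-(v-K[3])/K[1],-1.]); return o,R.T@d
def plane(K,V,u,v,z):
    o,d=ray(K,V,u,v); return o+d*(z-o[2])/d[2]
def proj(K,V,p):
    q=V[:3,:3]@np.asarray(p)+V[:3,3]; return np.array([K[2]+K[0]*q[0]/-q[2],K[3]+K[1]*(-q[1])/-q[2]])
E
python3 - <<'E'
from h import *
for n in("scene","top"):
    im,c=snap(n,n+"0"); print(n,c["fx"],c["fy"],c["cx"],c["cy"],c["view"])
s=bot.read_state(); print(s)
E
```

```text
['pixels', 'fx', 'fy', 'cx', 'cy', 'view']
scene 415.17302123304614 415.17302123304614 255.17148941970078 190.72511491710614 [[ 0.45044905  0.89263208  0.01742483 -0.18778884]
 [-0.59454562  0.28535142  0.75172473  0.20824328]
 [ 0.66604141 -0.34897355  0.65924677 -1.354631  ]
 [ 0.          0.          0.          1.        ]]
['pixels', 'fx', 'fy', 'cx', 'cy', 'view']
top 377.6753521419017 377.6753521419017 259.82050191722874 190.77280759291645 [[ 9.12219532e-03 -9.99680718e-01 -2.35637031e-02  1.50483716e-05]
 [ 9.82297263e-01  4.54930113e-03  1.87273573e-01 -4.34109840e-01]
 [-1.87106581e-01 -2.48549072e-02  9.82025133e-01 -1.19665062e+00]
 [ 0.00000000e+00  0.00000000e+00  0.00000000e+00  1.00000000e+00]]
{'time_s': 0.1, 'q': array([ 6.71798887e+01,  2.83124051e+01,  7.71228478e+01,  3.97759789e-04,
        7.46286361e+01, -5.47195468e+00]), 'joint_vel': array([-0.01357351, -0.06575882, -0.04498285, -0.09462188,  0.01267779,
        0.05102483]), 'joint_torque': array([ 2.19167385e-03, -8.83585310e+01, -3.84564829e+01, -2.43238833e-05,
        5.10551807e-03,  1.17526015e-04]), 'tool_pos': array([0.18622651, 0.59625846, 0.2140525 ]), 'orientation': array([[-9.54509947e-01,  2.98178754e-01, -4.38638427e-04],
       [ 2.98179055e-01,  9.54509403e-01, -1.02519573e-03],
       [ 1.12992919e-04, -1.10935231e-03, -9.99999378e-01]]), 'force': array([ 0.2226145 ,  0.06410707, -0.19885812]), 'wrist_torque': array([-0.01338653,  0.03448186, -0.01929798]), 'grip_width': 1.0024766637608284}
```

Run:
```python
import cv2
for n in("scene0","top0"):
    im=cv2.imread(f"pics/{n}.png"); cv2.imwrite(f"pics/{n}b.png",cv2.resize(im,(800,600),interpolation=cv2.INTER_CUBIC))
```

```text
(no output)
```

View pics/scene0b.png

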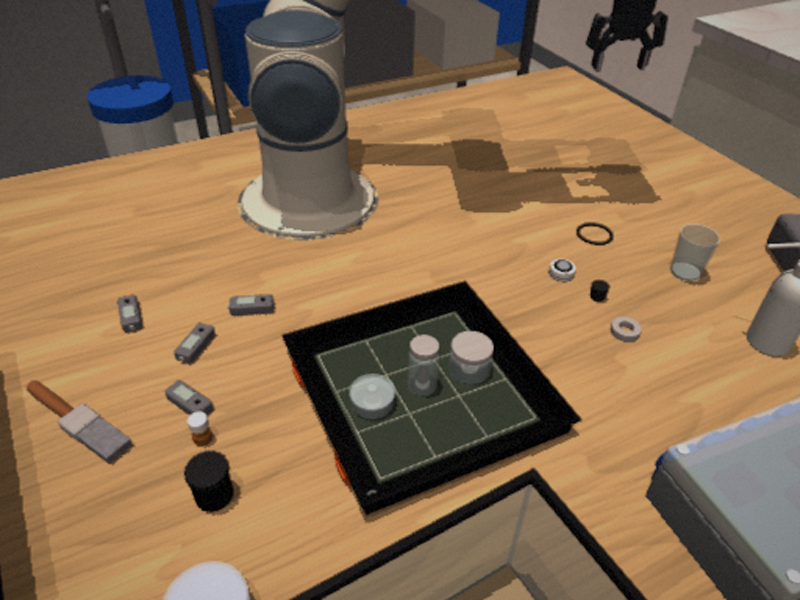

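View pics/top0b.png

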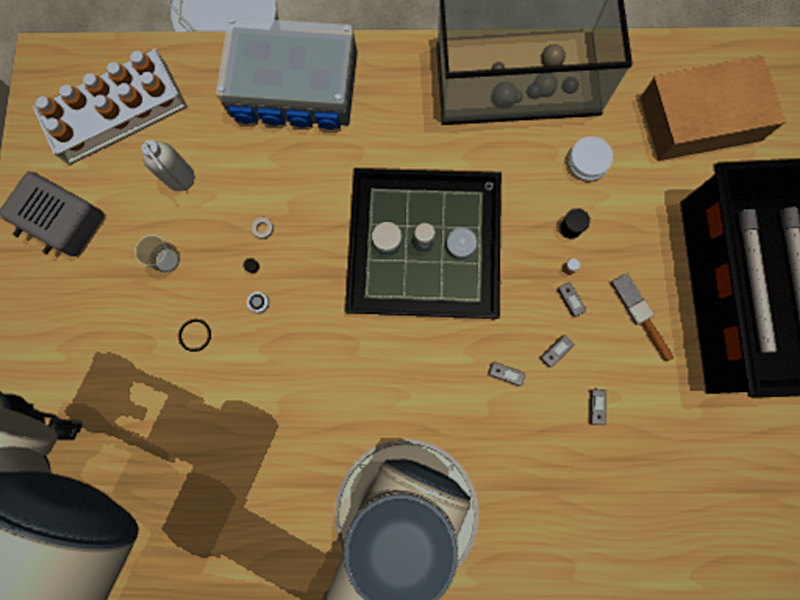

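The two views show the tub with vessels (squat left, tall middle, dish right, seen from the robot). The ring, light logger and gasket are on the left; the pot and four block-shaped loggers are on the right. I'll zoom in on those areas next.

Run:
```python
import cv2,numpy as np
t=cv2.imread("pics/top0.png"); s=cv2.imread("pics/scene0.png")
def cr(im,x0,y0,x1,y1,w=400,h=300): return cv2.resize(im[y0:y1,x0:x1],(w,h),interpolation=cv2.INTER_CUBIC)
a=np.vstack([np.hstack([cr(t,100,130,190,198),cr(t,300,125,420,215)]),np.hstack([cr(t,310,180,430,270),cr(t,220,105,325,205)])])
b=np.vstack([np.hstack([cr(s,340,130,440,225),cr(s,60,180,180,270)]),np.hstack([cr(s,90,235,190,330),cr(s,190,190,350,310)])])
cv2.imwrite("pics/cropt.png",a);cv2.imwrite("pics/crops.png",b)
```

```text
(no output)
```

View pics/cropt.png

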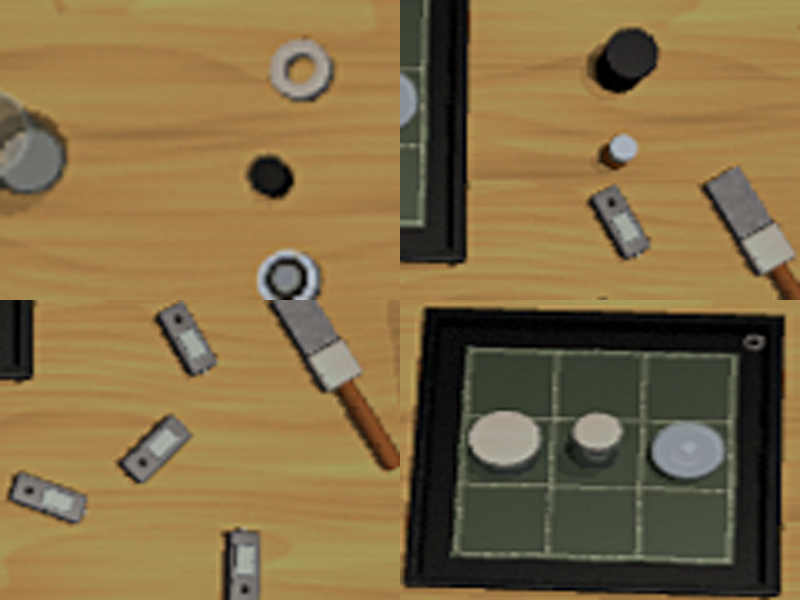

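View pics/crops.png

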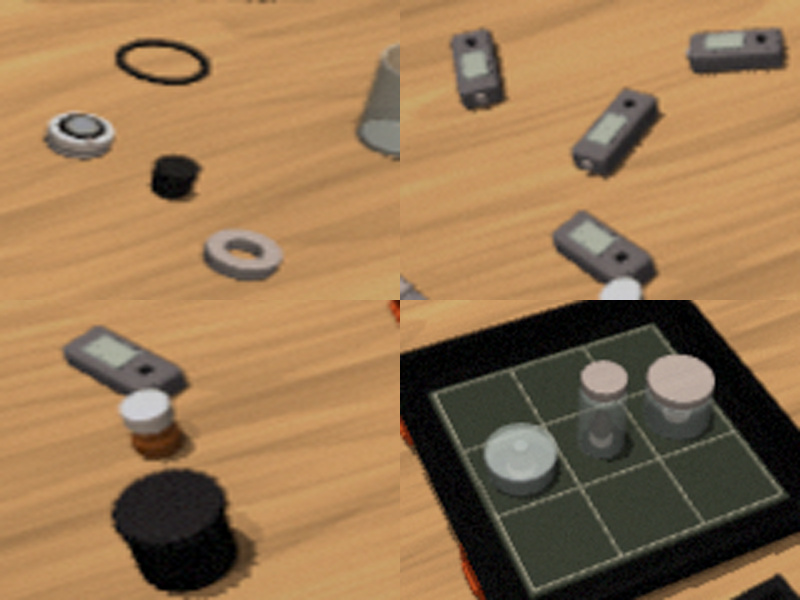

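```bash
cat > m.py <<'E'
from h import *
from scipy.optimize import least_squares
def blobs(tag,box,kind,amin=40):
    im,K,V=load(tag); x0,y0,x1,y1=box
    hsv=cv2.cvtColor(im,cv2.COLOR_BGR2HSV); H,S,Vv=[hsv[...,i].astype(int) for i in range(3)]
    m={'dark':Vv<55,'grey':(S<75),'nowood':(S<75)|(Vv<60)}[kind].astype(np.uint8)
    z=np.zeros_like(m); z[y0:y1,x0:x1]=m[y0:y1,x0:x1]
    n,l,st,ce=cv2.connectedComponentsWithStats(z,connectivity=8)
    out=[]
    for i in range(1,n):
        if st[i,4]>=amin:
            cs,_=cv2.findContours((l==i).astype(np.uint8),cv2.RETR_EXTERNAL,cv2.CHAIN_APPROX_NONE)
            c=max(cs,key=cv2.contourArea); f=np.zeros_like(m); cv2.drawContours(f,[c],-1,1,-1)
            ys,xs=np.nonzero(f); cov=np.cov(np.array([xs,ys])); w,e=np.linalg.eigh(cov)
            out.append(dict(c=(xs.mean(),ys.mean()),a=len(xs),st=st[i,:4],ax=e[:,1],r=np.sqrt(w)*2,m=f))
    return out
def tri(tags,uvs):
    A=[];b=[]
    for t,(u,v) in zip(tags,uvs):
        im,K,V=load(t); o,d=ray(K,V,u,v); d/=np.linalg.norm(d); P=np.eye(3)-np.outer(d,d); A.append(P);b.append(P@o)
    A=np.vstack(A);b=np.hstack(b); x,r,_,_=np.linalg.lstsq(A,b,rcond=None); return x,np.abs(A@x-b).max()
E
python3 - <<'E'
from m import *
_,K,V=load("top0")
def show(tag,box,kind,z):
    _,K,V=load(tag)
    for b in blobs(tag,box,kind):
        p=plane(K,V,*b['c'],z); q=plane(K,V,b['c'][0]+b['ax'][0]*10,b['c'][1]+b['ax'][1]*10,z)-p
        print(tag,kind,np.round(b['c'],1),b['a'],b['st'],np.round(p,4),'ax',round(np.degrees(np.arctan2(q[1],q[0])),1),'r',np.round(b['r'],1), 'dist',round(np.hypot(p[0],p[1]),3))
print('TOP pot');show("top0",(350,125,385,160),'dark',.03)
print('ring+ll');show("top0",(150,130,190,205),'nowood',.007)
print('loggers');show("top0",(305,178,395,275),'nowood',.01)
print('SCENE pot');show("scene0",(110,285,155,330),'dark',.03)
print('ring+ll');show("scene0",(345,160,420,225),'nowood',.007)
print('loggers');show("scene0",(70,180,180,270),'nowood',.01)
E
```

```text
TOP pot
top0 dark [367.1 142.9] 261 [358 134  19  19] [ 0.6018 -0.3565  0.03  ] ax 133.2 r [ 7.8 10.7] dist 0.699
ring+ll
top0 nowood [167.4 145.4] 154 [161 139  14  14] [0.5992 0.3262 0.007 ] ax -134.8 r [6.9 7.2] dist 0.682
top0 nowood [160.5 169.8] 68 [156 166  10   9] [0.512  0.3449 0.007 ] ax 60.3 r [4.3 5.2] dist 0.617
top0 nowood [164.5 193.2] 158 [158 187  14  14] [0.4308 0.3266 0.007 ] ax -89.7 r [6.9 7.3] dist 0.541
loggers
top0 nowood [312.  190.5] 389 [305 178  15  26] [ 0.4419 -0.171   0.01  ] ax 178.7 r [ 8.6 15. ] dist 0.474
top0 nowood [365.5 191.6] 203 [357 181  18  22] [ 0.4387 -0.349   0.01  ] ax -151.6 r [ 5.4 12.4] dist 0.561
top0 nowood [356.1 224.4] 207 [346 215  21  20] [ 0.3291 -0.3137  0.01  ] ax 132.7 r [ 5.5 12.5] dist 0.455
top0 nowood [323.9 239. ] 201 [313 232  23  15] [ 0.2807 -0.2071  0.01  ] ax 70.0 r [ 5.1 13. ] dist 0.349
top0 nowood [382.1 260.3] 239 [377 248  11  24] [ 0.2138 -0.3924  0.01  ] ax 176.5 r [ 6.1 12.9] dist 0.447
SCENE pot
scene0 dark [134.  307.6] 886 [118 289  32  39] [ 0.6   -0.358  0.03 ] ax -2.0 r [14.4 19.9] dist 0.699
ring+ll
scene0 nowood [359.4 172.3] 198 [352 165  17  15] [0.4275 0.3262 0.007 ] ax -128.2 r [7.4 8.7] dist 0.538
scene0 nowood [382.9 185.9] 122 [378 180  12  13] [0.5036 0.3477 0.007 ] ax -47.9 r [5.7 6.9] dist 0.612
scene0 nowood [400.1 210.1] 240 [391 203  20  16] [0.5985 0.3244 0.007 ] ax -140.8 r [ 7.7 10. ] dist 0.681
loggers
scene0 nowood [ 82.7 200.4] 271 [ 76 189  15  24] [ 0.215 -0.395  0.01 ] ax -3.2 r [ 7.1 12.6] dist 0.45
scene0 nowood [160.2 194.7] 318 [146 189  29  13] [ 0.2796 -0.2098  0.01  ] ax -109.1 r [ 6.5 16. ] dist 0.35
scene0 nowood [124.2 219.3] 354 [112 207  25  25] [ 0.3291 -0.3159  0.01  ] ax -49.0 r [ 7.3 15.8] dist 0.456
scene0 nowood [121.1 256.7] 449 [106 243  30  27] [ 0.4436 -0.3502  0.01  ] ax -156.2 r [ 8.7 17.2] dist 0.565
```

```bash
cat > plate.py <<'E'
from m import *
def plate(tag):
    im,K,V=load(tag)
    hsv=cv2.cvtColor(im,cv2.COLOR_BGR2HSV); g=cv2.cvtColor(im,cv2.COLOR_BGR2GRAY).astype(int)
    # tub mask: project tub square
    m=np.zeros(g.shape,np.uint8)
    for v in range(90,340):
        for u in range(170,380):
            p=plane(K,V,u,v,.01)
            if abs(p[0]-.568)<.135 and abs(p[1]+.03)<.14 : m[v,u]=1
    return im,K,V,g,m
E
python3 - <<'E'
from plate import *
for tag in("top0","scene0"):
    im,K,V,g,m=plate(tag)
    mm=((g>75)&(m>0)).astype(np.uint8)
    n,l,st,ce=cv2.connectedComponentsWithStats(mm,connectivity=8)
    i=1+np.argmax(st[1:,4]); print(tag,st[1:,:])
    ys,xs=np.nonzero(l==i)
    P=np.array([plane(K,V,u,v,.01)[:2] for u,v in zip(xs,ys)],np.float32)
    print(cv2.minAreaRect(P*1000))
    o=im.copy(); o[l==i]=(0,0,255); o=o[90:330,170:390]; cv2.imwrite(f"pics/pl_{tag}.png",cv2.resize(o,None,fx=2.5,fy=2.5))
E
python3 -c "
import cv2,numpy as np
a=cv2.imread('pics/pl_top0.png')[:400];b=cv2.imread('pics/pl_scene0.png');h=600
a=cv2.copyMakeBorder(a,0,200,0,0,0);c=np.hstack([a[:,:400],b[:,:450]])[:600,:800];cv2.imwrite('pics/pl.png',c)"
```

```text
top0 [[ 233  121   76   72 1691]
 [ 270  157    1    1    1]
 [ 272  157    2    1    2]
 [ 287  179   17   11   88]
 [ 298  181    1    1    1]
 [ 287  184    1    1    1]]
((562.1109619140625, -33.62945556640625), (248.12924194335938, 246.9142303466797), 88.15726470947266)
scene0 [[ 203  200  140  107 2654]
 [ 269  236    3    7   11]
 [ 265  242   10    8   48]]
((562.3311157226562, -26.064468383789062), (264.71881103515625, 245.34596252441406), 88.15302276611328)
```

View pics/pl.png

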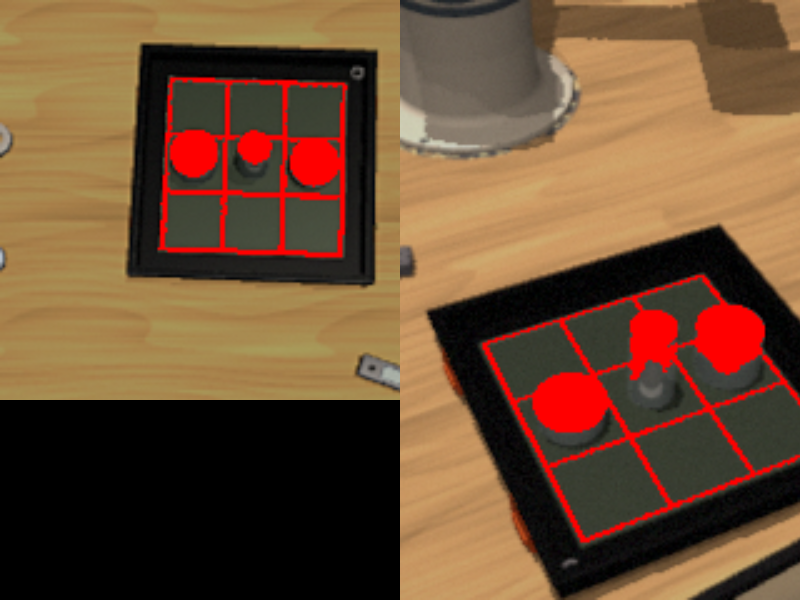

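Run:
```python
from plate import *
from scipy.optimize import least_squares
res=[]
for tag in("top0","scene0"):
    im,K,V,g,m=plate(tag)
    ys,xs=np.nonzero((g>70)&(m>0)); w=(g[ys,xs]-60).clip(0,60).astype(float)
    P=np.array([plane(K,V,u,v,.01)[:2] for u,v in zip(xs,ys)])
    x=np.array([.562,-.0325,np.radians(-1.84)])
    L=np.array([-.12,-.04,.04,.12])
    for it in range(6):
        c,s=np.cos(x[2]),np.sin(x[2]); q=(P-x[:2])@np.array([[c,-s],[s,c]])
        A=[];b=[];W=[]
        for ax in(0,1):
            o=1-ax
            for k in L:
                if ax==0 and abs(k)<.1 : ok_extra=np.zeros(len(q),bool) # middle horizontals: near vessels
                else: ok_extra=np.ones(len(q),bool)
                # only front row/back row sections for the vertical lines, avoid vessel rows
                sel=(abs(q[:,ax]-k)<.008)&(abs(q[:,o])<.118)&ok_extra
                # keep away from crossing lines
                sel&=np.min(abs(q[:,[o]]-L),axis=1)>.008
                if ax==1: sel&=(q[:,0]<-.05) | (q[:,0]>.09)
                if ax==0 and k<0: pass
                if sel.sum()<5: continue
                for i in np.nonzero(sel)[0]:
                    e=q[i,ax]-k; nrm=np.array([c,s]) if ax==0 else np.array([-s,c])
                    dth=(q[i,1] if ax==0 else -q[i,0])
                    A.append([nrm[0],nrm[1],-dth]);b.append(e);W.append(w[i])
                if it==5: print(tag,ax,k,sel.sum(),round(1000*np.average(q[sel,ax]-k,weights=w[sel]),2))
        A=np.array(A);b=np.array(b);W=np.array(W)**.5
        d=np.linalg.lstsq(A*W[:,None],b*W,rcond=None)[0]; x=x+d*np.array([1,1,1])
    print(tag,np.round(x[:2],4),np.degrees(x[2]))
```

```text
top0 0 -0.12 163 0.02
top0 0 0.12 104 -0.04
top0 1 -0.12 71 0.31
top0 1 -0.04 67 -0.12
top0 1 0.04 52 -0.16
top0 1 0.12 55 -0.12
top0 [ 0.5626 -0.0338] -1.7184821160512769
scene0 0 -0.12 120 -0.28
scene0 0 0.12 186 0.15
scene0 1 -0.12 65 -0.19
scene0 1 -0.04 63 0.06
scene0 1 0.04 118 0.08
scene0 1 0.12 84 -0.28
scene0 [ 0.562  -0.0358] -1.7898462156216752
```

Emit:
arm_command --series '[{"offset":[0,0,0],"rotation":[0,0,-7.8]},{"offset":[0,0,0],"rotation":[0,0,-7.8]},{"offset":[-0.0185,-0.039,0]},{"offset":[-0.0185,-0.039,0]},{"offset":[-0.0185,-0.039,0]},{"offset":[-0.0185,-0.039,0]},{"offset":[-0.0185,-0.039,0]},{"offset":[-0.0185,-0.039,0]},{"offset":[-0.0185,-0.039,0]},{"offset":[-0.0185,-0.039,0]},{"offset":[-0.0185,-0.039,0]},{"offset":[-0.0185,-0.039,0]},{"offset":[-0.0185,-0.039,0]},{"offset":[-0.0185,-0.039,0]},{"offset":[-0.0185,-0.039,0]},{"offset":[-0.0185,-0.039,0]},{"offset":[-0.0185,-0.039,0]},{"offset":[-0.0185,-0.039,0]},{"offset":[-0.0185,-0.039,0]},{"offset":[-0.0185,-0.039,0]}]' --hand 0.0854

```text
validation failed for argument at $.se...
```

```bash
cat > go.py <<'E'
import sys
from h import *
from scipy.spatial.transform import Rotation as Ro
# usage: go.py x y z yaw_of_tool_y
def go(x,y,z,yaw):
    s=bot.read_state(); R=np.array(s["orientation"]); p=np.array(s["tool_pos"])
    a=np.radians(yaw); ty=np.array([np.cos(a),np.sin(a),0]); tz=np.array([0,0,-1.]); T=np.c_[np.cross(ty,tz),ty,tz]
    print("t",round(s["time_s"],2),"pos",np.round(p,4),"grip",round(s["grip_width"]*85.4,1),"F",np.round(s["force"],1),"q",np.round(s["q"],0))
    print("offset(tool now)",np.round(R.T@(np.array([x,y,z])-p),4),"offset(tool after rot)",np.round(T.T@(np.array([x,y,z])-p),4),"rotvec",np.round(Ro.from_matrix(R.T@T).as_rotvec(degrees=True),2))
if __name__=="__main__": go(*map(float,sys.argv[1:5]))
E
python3 go.py 0.601 -0.357 0.13 88.25
```

```text
t 0.1 pos [0.1862 0.5963 0.2141] grip 85.6 F [ 0.2  0.1 -0.2] q [67. 28. 77.  0. 75. -5.]
offset(tool now) [-0.6802 -0.7861  0.0848] offset(tool after rot) [-0.4437 -0.9401  0.0841] rotvec [ -0.06  -0.02 -15.6 ]
```

Emit:
arm_command --series '[{"offset":[0,0,0],"rotation":[0,0,-7.8]},{"offset":[0,0,0],"rotation":[0,0,-7.8]},{"offset":[-0.0185,-0.039,0],"rotation":[0,0,0]},{"offset":[-0.0185,-0.039,0],"rotation":[0,0,0]},{"offset":[-0.0185,-0.039,0],"rotation":[0,0,0]},{"offset":[-0.0185,-0.039,0],"rotation":[0,0,0]},{"offset":[-0.0185,-0.039,0],"rotation":[0,0,0]},{"offset":[-0.0185,-0.039,0],"rotation":[0,0,0]},{"offset":[-0.0185,-0.039,0],"rotation":[0,0,0]},{"offset":[-0.0185,-0.039,0],"rotation":[0,0,0]},{"offset":[-0.0185,-0.039,0],"rotation":[0,0,0]},{"offset":[-0.0185,-0.039,0],"rotation":[0,0,0]},{"offset":[-0.0185,-0.039,0],"rotation":[0,0,0]},{"offset":[-0.0185,-0.039,0],"rotation":[0,0,0]},{"offset":[-0.0185,-0.039,0],"rotation":[0,0,0]},{"offset":[-0.0185,-0.039,0],"rotation":[0,0,0]},{"offset":[-0.0185,-0.039,0],"rotation":[0,0,0]},{"offset":[-0.0185,-0.039,0],"rotation":[0,0,0]},{"offset":[-0.0185,-0.039,0],"rotation":[0,0,0]},{"offset":[-0.0185,-0.039,0],"rotation":[0,0,0]}]' --hand 0.0854

```text
time_s: 2.6
tool_pos: [0.4981, -0.1167, 0.2144]
orientation: [[-1.0, 0.031, -0.0], [0.031, 1.0, 0.0], [0.0, 0.0, -1.0]]
force: [0.8, 0.6, 0.9]
grip_width: 1.002
```

```bash
python3 go.py 0.601 -0.357 0.13 88.25
```

```text
t 2.6 pos [ 0.4981 -0.1167  0.2144] grip 85.6 F [0.8 0.6 0.9] q [ -20.   19.   93.    0.   68. -108.]
offset(tool now) [-0.1103 -0.2371  0.0844] offset(tool after rot) [-0.1102 -0.2371  0.0844] rotvec [ 0.01 -0.02 -0.01]
```

Emit:
arm_command --series '[{"offset":[-0.0184,-0.0395,0.014],"rotation":[0,0,0]},{"offset":[-0.0184,-0.0395,0.014],"rotation":[0,0,0]},{"offset":[-0.0184,-0.0395,0.014],"rotation":[0,0,0]},{"offset":[-0.0184,-0.0395,0.014],"rotation":[0,0,0]},{"offset":[-0.0184,-0.0395,0.014],"rotation":[0,0,0]},{"offset":[-0.0184,-0.0395,0.014],"rotation":[0,0,0]},{"offset":[0,0,0],"rotation":[0,0,0]},{"offset":[0,0,0],"rotation":[0,0,0]}]'

```text
time_s: 3.6
tool_pos: [0.6005, -0.355, 0.1302]
orientation: [[-1.0, 0.031, -0.001], [0.031, 1.0, 0.001], [0.001, 0.001, -1.0]]
force: [-0.4, 0.2, 0.5]
grip_width: 1.003
```

```bash
python3 go.py 0.601 -0.357 0.033 88.25
```

```text
t 3.6 pos [ 0.6005 -0.355   0.1302] grip 85.6 F [-0.4  0.2  0.5] q [ -35.   39.   71.    0.   70. -124.]
offset(tool now) [-0.0006 -0.002   0.0972] offset(tool after rot) [-0.0006 -0.002   0.0972] rotvec [ 0.05 -0.05 -0.01]
```

Emit:
arm_command --series '[{"offset":[-0.0005,-0.002,0.025],"rotation":[0,0,0]},{"offset":[0,0,0.025],"rotation":[0,0,0]},{"offset":[0,0,0.025],"rotation":[0,0,0]},{"offset":[0,0,0.022],"rotation":[0,0,0]},{"offset":[0,0,0],"rotation":[0,0,0]},{"offset":[0,0,0],"rotation":[0,0,0]}]'

```text
time_s: 4.35
tool_pos: [0.6018, -0.3573, 0.0349]
orientation: [[-1.0, 0.03, 0.001], [0.03, 1.0, -0.001], [-0.001, -0.001, -1.0]]
force: [0.3, -0.5, -0.4]
grip_width: 1.001
```

Emit:
arm_command --series '[{"offset":[0,0,0],"rotation":[0,0,0]},{"offset":[0,0,0],"rotation":[0,0,0]},{"offset":[0,0,0],"rotation":[0,0,0]},{"offset":[0,0,0],"rotation":[0,0,0]},{"offset":[0,0,0],"rotation":[0,0,0]},{"offset":[0,0,0],"rotation":[0,0,0]},{"offset":[0,0,0],"rotation":[0,0,0]},{"offset":[0,0,0],"rotation":[0,0,0]}]' --hand 0.03

```text
time_s: 5.35
tool_pos: [0.602, -0.3577, 0.035]
orientation: [[-1.0, 0.031, 0.002], [0.031, 1.0, -0.001], [-0.002, -0.001, -1.0]]
force: [-1.1, 3.1, 12.3]
grip_width: 0.571
```

```bash
python3 go.py 0.6447 0.0427 0.2 88.25
python3 - <<'E'
from m import *
snap("scene","s1");snap("top","t1")
s=load("s1")[0][240:340,90:200];t=load("t1")[0][100:200,320:430]
cv2.imwrite("pics/a1.png",np.hstack([cv2.resize(s,(400,364)),cv2.resize(t,(400,364))]))
E
```

```text
t 5.35 pos [ 0.602  -0.3577  0.035 ] grip 48.7 F [-1.1  3.1 12.3] q [ -36.   45.   75.    0.   60. -124.]
offset(tool now) [-0.0307  0.4014 -0.1653] offset(tool after rot) [-0.0305  0.4016 -0.165 ] rotvec [-0.04  0.09 -0.  ]
['pixels', 'fx', 'fy', 'cx', 'cy', 'view']
['pixels', 'fx', 'fy', 'cx', 'cy', 'view']
```

View pics/a1.png

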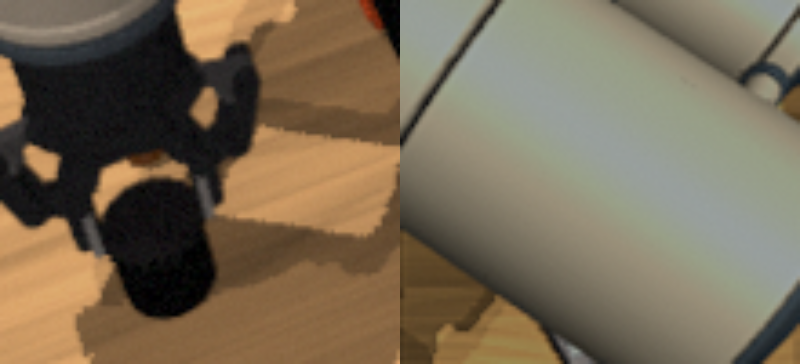

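Emit:
arm_command --series '[{"offset":[0,0,-0.01],"rotation":[0,0,0]},{"offset":[0,0,-0.03],"rotation":[0,0,0]},{"offset":[0,0,-0.03],"rotation":[0,0,0]},{"offset":[0,0,-0.03],"rotation":[0,0,0]},{"offset":[0,0,-0.03],"rotation":[0,0,0]},{"offset":[-0.003,0.04,-0.02],"rotation":[0,0,0]},{"offset":[-0.003,0.04,0],"rotation":[0,0,0]},{"offset":[-0.003,0.04,0],"rotation":[0,0,0]},{"offset":[-0.003,0.04,0],"rotation":[0,0,0]},{"offset":[-0.003,0.04,0],"rotation":[0,0,0]},{"offset":[-0.003,0.04,0],"rotation":[0,0,0]},{"offset":[-0.003,0.04,0],"rotation":[0,0,0]},{"offset":[-0.003,0.04,0],"rotation":[0,0,0]},{"offset":[-0.003,0.04,0],"rotation":[0,0,0]},{"offset":[-0.003,0.04,0],"rotation":[0,0,0]},{"offset":[0,0,0],"rotation":[0,0,0]},{"offset":[0,0,0],"rotation":[0,0,0]},{"offset":[0,0,0],"rotation":[0,0,0]}]'

```text
time_s: 7.7
tool_pos: [0.6435, 0.0404, 0.1837]
orientation: [[-1.0, 0.032, -0.0], [0.032, 1.0, -0.0], [-0.0, -0.0, -1.0]]
force: [0.3, -0.8, 0.0]
grip_width: 0.572
```

```bash
python3 go.py 0.6447 0.0427 0.08 88.25;python3 - <<'E'
from m import *
s=snap("scene","s2")[0];cv2.imwrite("pics/a2.png",cv2.resize(s,(800,600)))
E
```

```text
t 7.7 pos [0.6435 0.0404 0.1837] grip 48.9 F [ 0.3 -0.8  0. ] q [ -2.  32.  76.  -0.  72. -90.]
offset(tool now) [-0.0011  0.0024  0.1037] offset(tool after rot) [-0.0012  0.0024  0.1037] rotvec [-0.01  0.   -0.06]
['pixels', 'fx', 'fy', 'cx', 'cy', 'view']
```

View pics/a2.png

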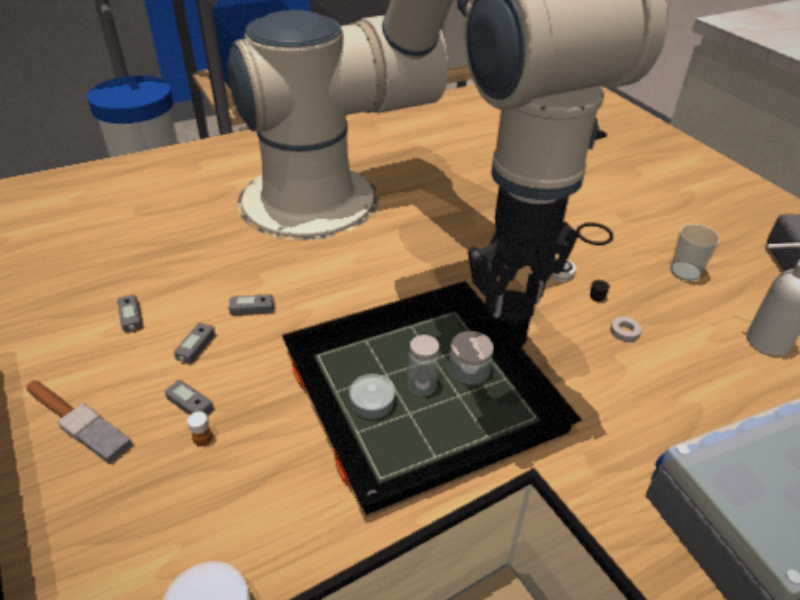

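Emit:
arm_command --series '[{"offset":[-0.001,0.0025,0.025],"rotation":[0,0,0]},{"offset":[0,0,0.03],"rotation":[0,0,0]},{"offset":[0,0,0.03],"rotation":[0,0,0]},{"offset":[0,0,0.03],"rotation":[0,0,0]},{"offset":[0,0,0.015],"rotation":[0,0,0]},{"offset":[0,0,0],"rotation":[0,0,0]},{"offset":[0,0,0],"rotation":[0,0,0]}]'

```text
time_s: 8.62
tool_pos: [0.6454, 0.0437, 0.0547]
orientation: [[-1.0, 0.031, 0.002], [0.031, 1.0, -0.0], [-0.002, -0.0, -1.0]]
force: [0.9, 0.2, -1.3]
grip_width: 0.571
```

```bash
python3 go.py 0.6447 0.0427 0.0455 88.25;python3 - <<'E'
from m import *
s=snap("scene","s3")[0];cv2.imwrite("pics/a3.png",cv2.resize(s[160:320,170:380],(788,600)))
E
```

```text
t 8.62 pos [0.6454 0.0437 0.0547] grip 48.8 F [ 0.9  0.2 -1.3] q [ -1.  40.  83.  -0.  57. -90.]
offset(tool now) [ 0.0007 -0.001   0.0092] offset(tool after rot) [ 0.0006 -0.001   0.0092] rotvec [-0.    0.09 -0.01]
['pixels', 'fx', 'fy', 'cx', 'cy', 'view']
```

View pics/a3.png

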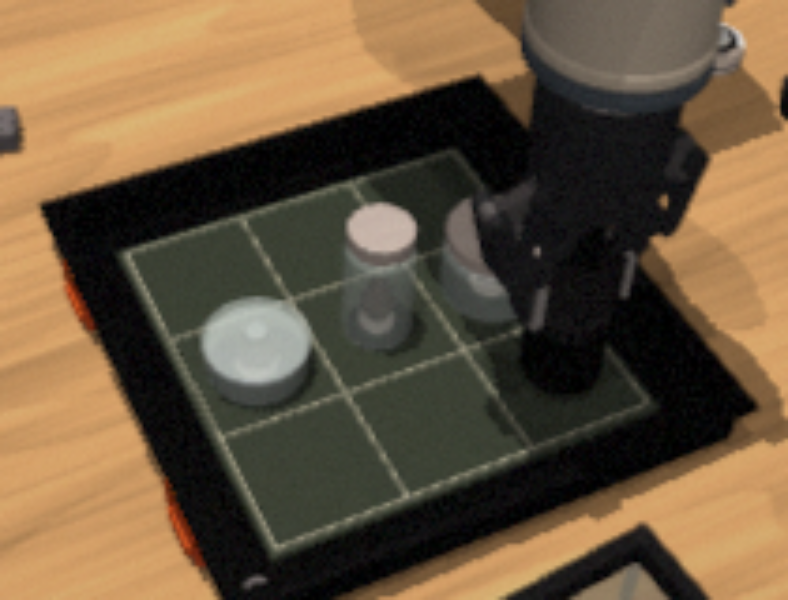

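Emit:
arm_command --series '[{"offset":[0.0005,-0.001,0.005],"rotation":[0,0,0]},{"offset":[0,0,0.003],"rotation":[0,0,0]},{"offset":[0,0,0.001],"rotation":[0,0,0]},{"offset":[0,0,0],"rotation":[0,0,0]}]'

```text
time_s: 9.18
tool_pos: [0.6444, 0.0429, 0.0451]
orientation: [[-1.0, 0.03, 0.001], [0.03, 1.0, -0.0], [-0.001, -0.0, -1.0]]
force: [-2.0, 0.9, 6.7]
grip_width: 0.569
```

```bash
python3 go.py 0.6447 0.0427 0.0455 88.25
```

```text
t 9.18 pos [0.6444 0.0429 0.0451] grip 48.6 F [-2.   0.9  6.7] q [ -1.  41.  83.  -0.  56. -90.]
offset(tool now) [-0.0003 -0.0001 -0.0004] offset(tool after rot) [-0.0003 -0.0001 -0.0004] rotvec [-0.    0.05  0.  ]
```

Emit:
arm_command --series '[{"offset":[0,0,0],"rotation":[0,0,0]},{"offset":[0,0,0],"rotation":[0,0,0]},{"offset":[0,0,0],"rotation":[0,0,0]},{"offset":[0,0,0],"rotation":[0,0,0]},{"offset":[0,0,0],"rotation":[0,0,0]},{"offset":[0,0,-0.02],"rotation":[0,0,0]},{"offset":[0,0,-0.03],"rotation":[0,0,0]},{"offset":[0,0,-0.03],"rotation":[0,0,0]},{"offset":[0,0,-0.03],"rotation":[0,0,0]},{"offset":[0,0,-0.03],"rotation":[0,0,0]}]' --hand 0.08

```text
time_s: 10.42
tool_pos: [0.644, 0.0428, 0.1856]
orientation: [[-1.0, 0.031, -0.0], [0.031, 1.0, -0.0], [0.0, -0.0, -1.0]]
force: [0.3, 0.2, -0.3]
grip_width: 0.936
```

```bash
python3 go.py 0.599 0.3255 0.10 88.25
```

```text
t 10.43 pos [0.644  0.0428 0.1856] grip 80.0 F [ 0.3  0.2 -0.3] q [ -1.  31.  76.  -0.  72. -90.]
offset(tool now) [0.0536 0.2812 0.0856] offset(tool after rot) [0.0536 0.2812 0.0856] rotvec [-0. -0.  0.]
```

Emit:
arm_command --series '[{"offset":[0.0067,0.0352,0],"rotation":[0,0,0]},{"offset":[0.0067,0.0352,0],"rotation":[0,0,0]},{"offset":[0.0067,0.0352,0],"rotation":[0,0,0]},{"offset":[0.0067,0.0352,0],"rotation":[0,0,0]},{"offset":[0.0067,0.0352,0.02],"rotation":[0,0,0]},{"offset":[0.0067,0.0352,0.02],"rotation":[0,0,0]},{"offset":[0.0067,0.0352,0.02],"rotation":[0,0,0]},{"offset":[0.0067,0.0352,0.025],"rotation":[0,0,0]},{"offset":[0,0,0],"rotation":[0,0,0]},{"offset":[0,0,0],"rotation":[0,0,0]}]' --hand 0.07

```text
time_s: 11.68
tool_pos: [0.5993, 0.3256, 0.0998]
orientation: [[-1.0, 0.03, 0.0], [0.03, 1.0, -0.0], [-0.0, -0.0, -1.0]]
force: [0.8, 0.4, -0.0]
grip_width: 0.821
```

```bash
python3 go.py 0.599 0.3255 0.017 88.25;python3 - <<'E'
from m import *
s=snap("scene","s4")[0];t=snap("top","t4")[0]
cv2.imwrite("pics/a4.png",np.hstack([cv2.resize(s[140:300,240:440],(400,320)),cv2.resize(t[90:210,140:300],(400,320))]))
E
```

```text
t 11.68 pos [0.5993 0.3256 0.0998] grip 70.1 F [ 0.8  0.4 -0. ] q [ 24.  39.  75.  -0.  66. -65.]
offset(tool now) [ 0.0003 -0.0001  0.0828] offset(tool after rot) [ 0.0003 -0.0001  0.0828] rotvec [-0.01  0.01  0.01]
['pixels', 'fx', 'fy', 'cx', 'cy', 'view']
['pixels', 'fx', 'fy', 'cx', 'cy', 'view']
```

View pics/a4.png

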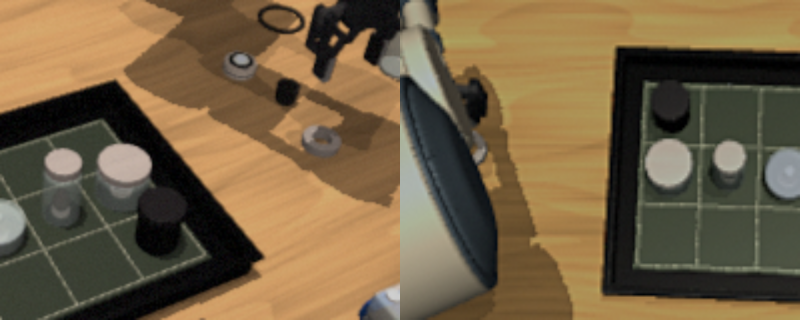

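Emit:
arm_command --series '[{"offset":[0,0,0.025],"rotation":[0,0,0]},{"offset":[0,0,0.025],"rotation":[0,0,0]},{"offset":[0,0,0.022],"rotation":[0,0,0]},{"offset":[0,0,0.01],"rotation":[0,0,0]},{"offset":[0,0,0],"rotation":[0,0,0]},{"offset":[0,0,0],"rotation":[0,0,0]}]'

```text
time_s: 12.52
tool_pos: [0.5998, 0.326, 0.0187]
orientation: [[-1.0, 0.031, 0.001], [0.031, 1.0, 0.001], [-0.001, 0.001, -1.0]]
force: [-0.5, -0.3, -0.4]
grip_width: 0.821
```

```bash
python3 go.py 0.599 0.3255 0.017 88.25;python3 - <<'E'
from m import *
uv=[]
for tag,box in(("s4",(305,225,345,275)),("t4",(240,110,260,142))):
    im,K,V=load(tag); g=cv2.cvtColor(im,cv2.COLOR_BGR2GRAY); 
    x0,y0,x1,y1=box; 
    m=np.zeros_like(g); m[y0:y1,x0:x1]=(g[y0:y1,x0:x1]<32); 
    n,l,st,ce=cv2.connectedComponentsWithStats(m); i=1+np.argmax(st[1:,4]); print(tag,st[i],ce[i],proj(K,V,(.6447,.0427,.04)),plane(K,V,*ce[i],.04)); uv.append(ce[i])
    o=im.copy();o[l==i]=(0,0,255); cv2.imwrite(f"pics/pot_{tag}.png",cv2.resize(o[y0-10:y1+10,x0-10:x1+10],(400,400)))
print(tri(("s4","t4"),uv))
E
python3 -c "
import cv2,numpy as np
cv2.imwrite('pics/pot.png',np.hstack([cv2.imread('pics/pot_s4.png'),cv2.imread('pics/pot_t4.png')]))"
```

```text
t 12.53 pos [0.5998 0.326  0.0187] grip 70.1 F [-0.5 -0.3 -0.4] q [ 24.  45.  78.   0.  57. -65.]
offset(tool now) [ 0.0008 -0.0005  0.0017] offset(tool after rot) [ 0.0008 -0.0005  0.0017] rotvec [ 0.04  0.08 -0.02]
s4 [ 308  225   37   45 1022] [326.90019569 246.76614481] [319.4298932 251.0664182] [0.64151718 0.06461595 0.04      ]
t4 [240 110  20  12 218] [249.51834862 114.96330275] [248.67891356 129.69129396] [0.69749527 0.0406061  0.04      ]
(array([0.67586985, 0.03590718, 0.09031145]), np.float64(0.0018439957235087366))
```

View pics/pot.png

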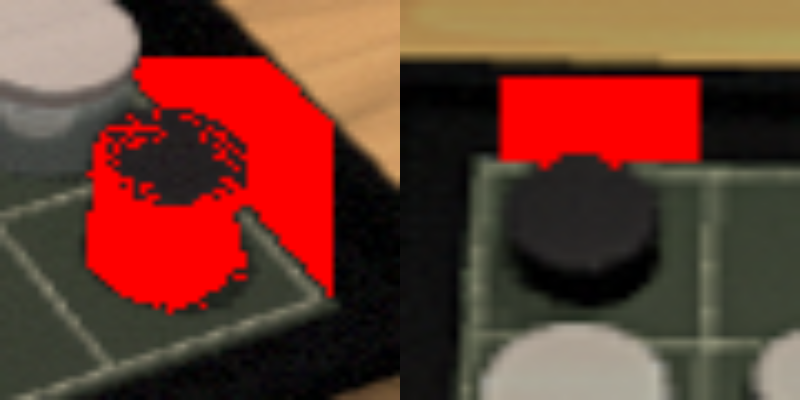

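```bash
cat > lid.py <<'E'
from m import *
def lid(tags,boxes,z=.07,lo=28,smax=60):
    uv=[]
    for tag,(x0,y0,x1,y1) in zip(tags,boxes):
        im,K,V=load(tag); b=cv2.GaussianBlur(im,(3,3),0).astype(int)
        g=b.mean(2); gr=b[...,1]-(b[...,0]+b[...,2])/2
        m=np.zeros(g.shape,np.uint8); m[y0:y1,x0:x1]=((g>lo)&(g<60)&(abs(gr)<3.2))[y0:y1,x0:x1]
        m=cv2.morphologyEx(m,cv2.MORPH_OPEN,np.ones((3,3),np.uint8))
        n,l,st,ce=cv2.connectedComponentsWithStats(m); i=1+np.argmax(st[1:,4])
        c,_=cv2.findContours((l==i).astype(np.uint8),cv2.RETR_EXTERNAL,cv2.CHAIN_APPROX_NONE); h=cv2.convexHull(c[0]); e=cv2.fitEllipse(h)
        print(tag,st[i],ce[i],e,plane(K,V,*ce[i],z),plane(K,V,*e[0],z)); uv.append(e[0])
        o=im.copy();o[l==i]=(0,0,255); cv2.imwrite(f"pics/lid_{tag}.png",cv2.resize(o[y0-10:y1+10,x0-10:x1+10],(400,400)))
    print(tri(tags,uv))
    cv2.imwrite(f"pics/lid_{tags[0]}{tags[1]}.png",np.hstack([cv2.imread(f'pics/lid_{t}.png') for t in tags]))
E
python3 - <<'E'
from lid import *
lid(("s4","t4"),((305,225,340,275),(236,117,260,142)),lo=24)
E
```

```text
s4 [311 234  22  17 259] [321.65637066 242.01930502] ((320.9371337890625, 241.67115783691406), (17.344499588012695, 23.093921661376953), 109.38406372070312) [0.64544972 0.04364746 0.07      ] [0.6439328  0.04280541 0.07      ]
t4 [241 120  15  15 176] [247.81818182 127.125     ] ((247.81715393066406, 127.11846923828125), (14.473613739013672, 14.761292457580566), 76.13287353515625) [0.64270964 0.04394324 0.07      ] [0.64273236 0.04394698 0.07      ]
(array([0.64309436, 0.04382423, 0.06870052]), np.float64(0.00019828121555551248))
```

View pics/lid_s4t4.png

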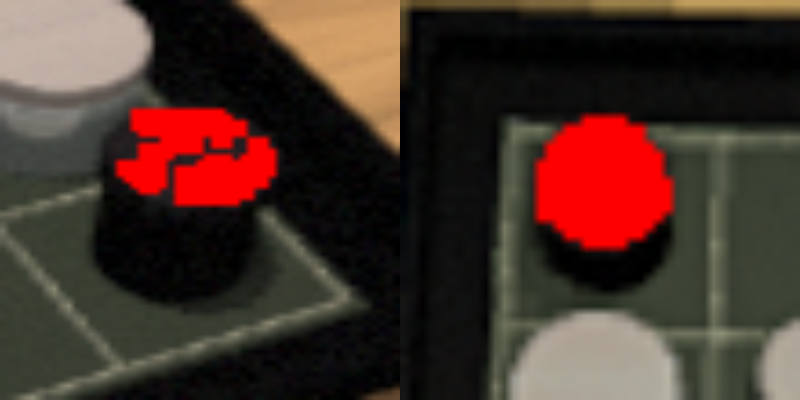

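Emit:
arm_command --series '[{"offset":[0.0008,-0.0005,0.0015],"rotation":[0,0,0]},{"offset":[0,0,0],"rotation":[0,0,0]},{"offset":[0,0,0],"rotation":[0,0,0]},{"offset":[0,0,0],"rotation":[0,0,0]},{"offset":[0,0,0],"rotation":[0,0,0]},{"offset":[0,0,0],"rotation":[0,0,0]},{"offset":[0,0,0],"rotation":[0,0,0]}]' --hand 0.03

```text
time_s: 13.4
tool_pos: [0.5983, 0.3255, 0.0161]
orientation: [[-1.0, 0.031, -0.0], [0.031, 1.0, 0.0], [0.0, 0.0, -1.0]]
force: [0.5, 0.0, 0.8]
grip_width: 0.348
```

```bash
python3 go.py 0.6435 0.043 0.18 88.25
```

```text
t 13.4 pos [0.5983 0.3255 0.0161] grip 29.7 F [0.5 0.  0.8] q [ 24.  45.  78.   0.  57. -65.]
offset(tool now) [-0.0538 -0.281  -0.1639] offset(tool after rot) [-0.0538 -0.281  -0.1639] rotvec [ 0. -0.  0.]
```

Run:
```python
from m import *
s=snap("scene","s5")[0]
cv2.imwrite("pics/a5.png",cv2.resize(s[160:235,350:450],(800,600),interpolation=cv2.INTER_CUBIC))
```

```text
['pixels', 'fx', 'fy', 'cx', 'cy', 'view']
```

View pics/a5.png

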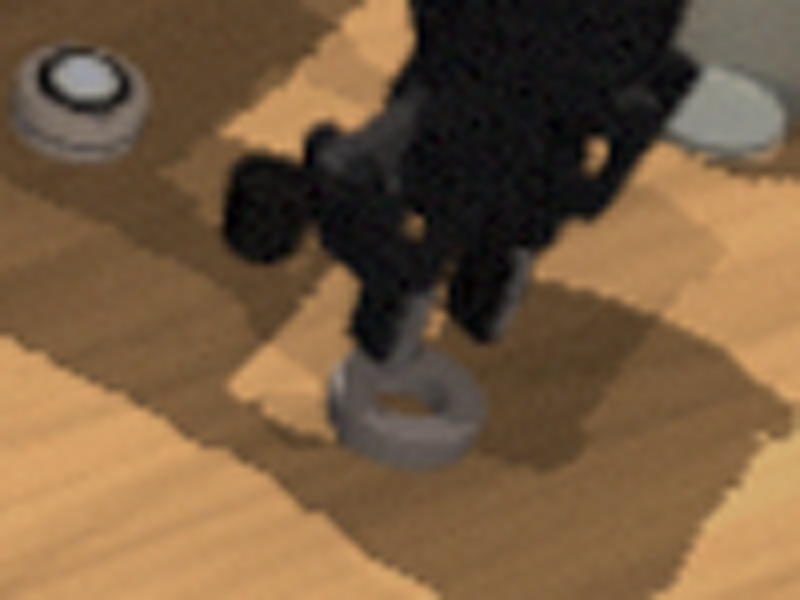

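Run:
```python
from m import *
_,K,V=load("s5")
for z in(0,.007,.014,.02,.025,.03,.035): print(z,(proj(K,V,(.5983,.3255,z))-[350,160])*8)
for b in blobs("s5",(385,200,420,225),'nowood'): print(b['c'],b['st'],b['a'])
```

```text
0 [397.21597119 415.30106614]
0.007 [402.6041493  399.62653714]
0.014 [408.03922034 383.81559383]
0.02 [412.73564137 370.15342712]
0.025 [416.67627166 358.68990042]
0.03 [420.64164448 347.15439621]
0.035 [424.63199361 335.54623444]
(np.float64(399.87265917602997), np.float64(209.31086142322098)) [391 200  20  19] 267
```

Emit:
arm_command --series '[{"offset":[0,0,0],"rotation":[0,0,0]},{"offset":[0,0,0],"rotation":[0,0,0]},{"offset":[0,0,0],"rotation":[0,0,0]},{"offset":[0,0,0],"rotation":[0,0,0]}]' --hand 0.065

```text
time_s: 13.95
tool_pos: [0.5983, 0.3255, 0.0161]
orientation: [[-1.0, 0.031, -0.0], [0.031, 1.0, -0.0], [0.0, -0.0, -1.0]]
force: [0.5, 0.2, 0.7]
grip_width: 0.764
```

Run:
```python
from m import *
s=snap("scene","s6")[0]
cv2.imwrite("pics/a6.png",cv2.resize(s[150:225,350:450],(800,600),interpolation=cv2.INTER_CUBIC))
s=snap("top","t6")[0]
cv2.imwrite("pics/a6t.png",cv2.resize(s[100:220,100:260],(800,600),interpolation=cv2.INTER_CUBIC))
```

```text
['pixels', 'fx', 'fy', 'cx', 'cy', 'view']
['pixels', 'fx', 'fy', 'cx', 'cy', 'view']
```

View pics/a6.png

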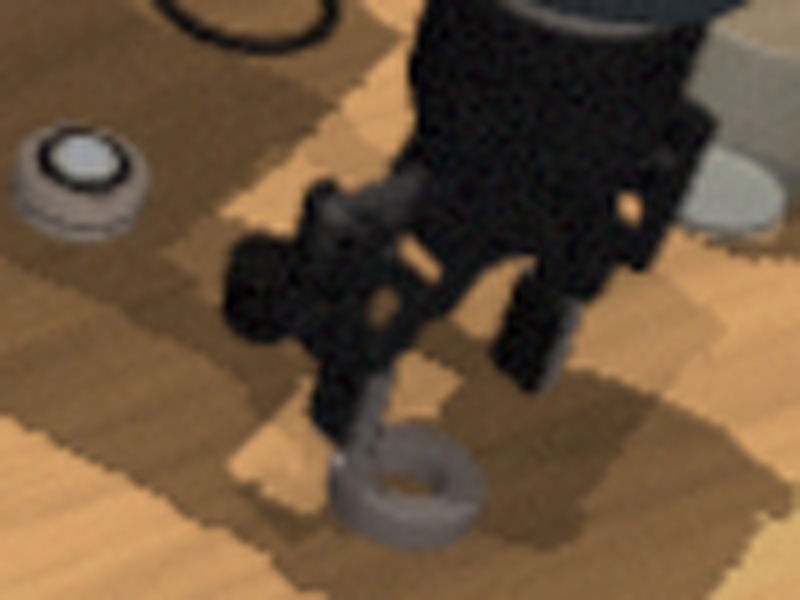

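View pics/a6t.png

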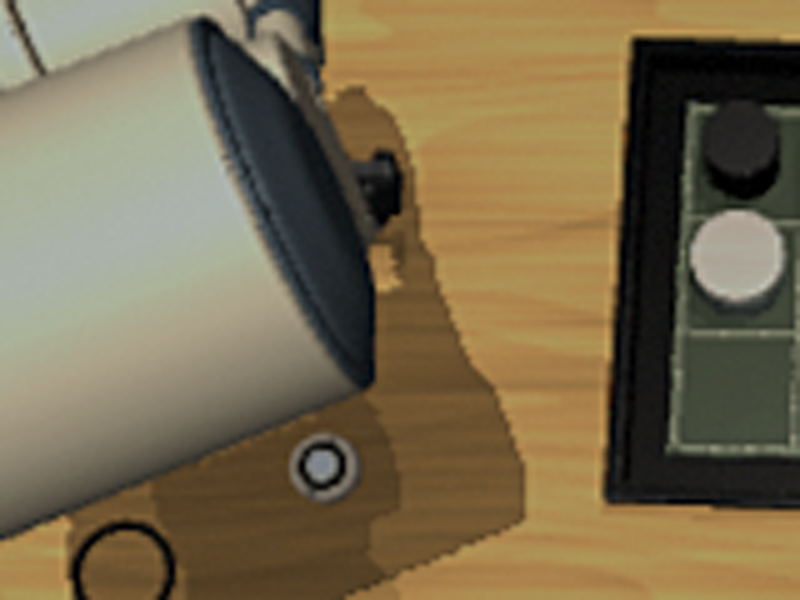

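Emit:
arm_command --series '[{"offset":[0,0,0.002],"rotation":[0,0,0]},{"offset":[0,0,0.002],"rotation":[0,0,0]},{"offset":[0,0,0],"rotation":[0,0,0]}]'

```text
time_s: 14.42
tool_pos: [0.5981, 0.3254, 0.0118]
orientation: [[-1.0, 0.031, -0.0], [0.031, 1.0, -0.0], [0.0, -0.0, -1.0]]
force: [-0.2, 0.7, 0.0]
grip_width: 0.764
```

Emit:
arm_command --series '[{"offset":[0,0,0.002],"rotation":[0,0,0]},{"offset":[0,0,0.001],"rotation":[0,0,0]},{"offset":[0,0,0],"rotation":[0,0,0]}]'

```text
time_s: 14.8
tool_pos: [0.5982, 0.3254, 0.009]
orientation: [[-1.0, 0.031, -0.0], [0.031, 1.0, -0.0], [0.0, -0.0, -1.0]]
force: [1.4, -0.8, -0.1]
grip_width: 0.758
```

Run:
```python
from m import *
s=bot.read_state();print(s["time_s"],s["tool_pos"],s["force"],s["q"],s["grip_width"])
s=snap("scene","s7")[0]
cv2.imwrite("pics/a7.png",cv2.resize(s[150:225,350:450],(800,600),interpolation=cv2.INTER_CUBIC))
```

```text
14.8 [0.5982085  0.32544491 0.00896731] [ 1.43787791 -0.77674014 -0.08923876] [ 2.35264535e+01  4.55948331e+01  7.85261375e+01  8.34461194e-04
  5.58888745e+01 -6.47244373e+01] 0.7581742192810363
['pixels', 'fx', 'fy', 'cx', 'cy', 'view']
```

View pics/a7.png

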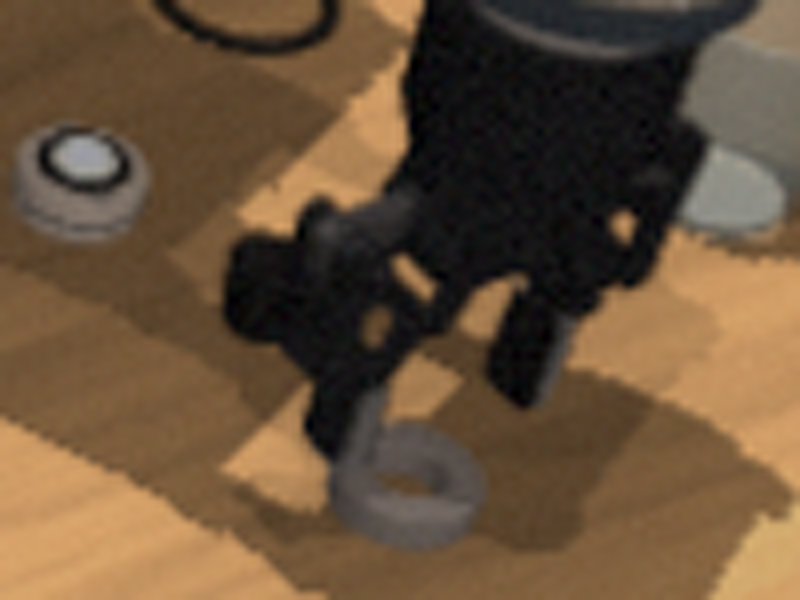

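Run:
```python
from m import *
_,K,V=load("s7")
for z in(0,.005,.01,.015,.02,.025): print(z,[((proj(K,V,(.598+dx,.3254+dy,z))-[350,150])*8).round() for dx in(.011,-.011) for dy in(-.033,.033)])
```

```text
0 [array([340., 548.]), array([498., 485.]), array([294., 504.]), array([451., 443.])]
0.005 [array([343., 537.]), array([502., 474.]), array([297., 493.]), array([455., 432.])]
0.01 [array([347., 526.]), array([507., 463.]), array([301., 482.]), array([459., 421.])]
0.015 [array([351., 514.]), array([511., 452.]), array([304., 471.]), array([463., 410.])]
0.02 [array([355., 503.]), array([515., 440.]), array([308., 459.]), array([467., 398.])]
0.025 [array([359., 491.]), array([519., 429.]), array([312., 448.]), array([471., 387.])]
```

Run:
```python
from m import *
_,K,V=load("s1")
for z in(0,.015,.03,.045,.06): print(z,[((proj(K,V,(.602+dx,-.3577+dy,z))-[90,240])*3.636).round() for dx in(.011,-.011) for dy in(-.0245,.0245)])
im=load("s1")[0]; cv2.imwrite("pics/a1z.png",cv2.resize(im[270:330,105:165],(600,600),interpolation=cv2.INTER_CUBIC))
g=im.astype(float)*3; cv2.imwrite("pics/a1z.png",cv2.resize(np.clip(g,0,255).astype(np.uint8)[265:330,100:165],(600,600),interpolation=cv2.INTER_CUBIC))
```

```text
0 [array([131., 313.]), array([220., 278.]), array([121., 281.]), array([209., 247.])]
0.015 [array([126., 298.]), array([216., 263.]), array([116., 266.]), array([205., 231.])]
0.03 [array([120., 283.]), array([212., 247.]), array([111., 250.]), array([201., 215.])]
0.045 [array([115., 267.]), array([208., 231.]), array([105., 234.]), array([196., 199.])]
0.06 [array([109., 251.]), array([203., 215.]), array([ 99., 218.]), array([192., 183.])]
```

View pics/a1z.png

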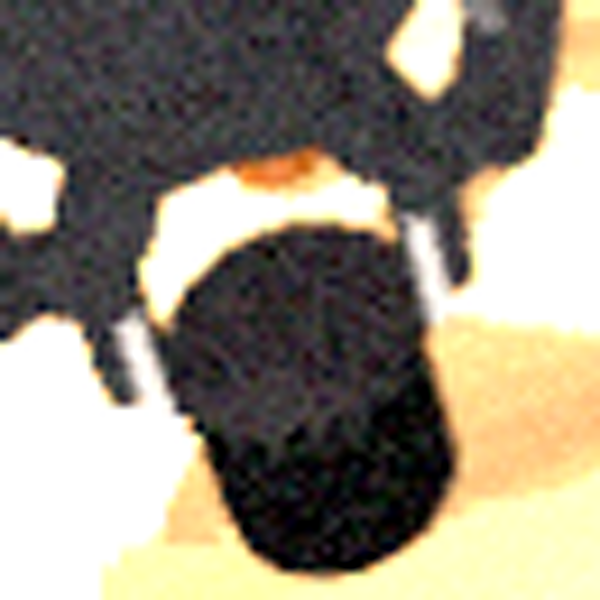

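Emit:
arm_command --series '[{"offset":[0,0,0.003],"rotation":[0,0,0]},{"offset":[0,0,0.003],"rotation":[0,0,0]},{"offset":[0,0,0],"rotation":[0,0,0]},{"offset":[0,0,0],"rotation":[0,0,0]}]'

```text
time_s: 15.35
tool_pos: [0.5983, 0.3255, 0.003]
orientation: [[-1.0, 0.031, -0.0], [0.031, 1.0, -0.0], [0.0, -0.0, -1.0]]
force: [0.5, -0.6, -0.7]
grip_width: 0.762
```

Run:
```python
from m import *
s=bot.read_state();print(s["time_s"],s["tool_pos"],s["force"],s["joint_torque"],s["grip_width"])
s=snap("scene","s8")[0]
cv2.imwrite("pics/a8.png",cv2.resize(np.clip(s[150:225,350:450]*2.,0,255).astype(np.uint8),(800,600),interpolation=cv2.INTER_CUBIC))
```

```text
15.35 [0.59830236 0.32546146 0.00304234] [ 0.48800631 -0.60096018 -0.6940058 ] [-7.48591701e-04 -1.03490460e+02 -2.80602872e+01 -2.08097949e-04
 -9.39675956e-04  1.10537124e-05] 0.7615685021682204
['pixels', 'fx', 'fy', 'cx', 'cy', 'view']
```

View pics/a8.png

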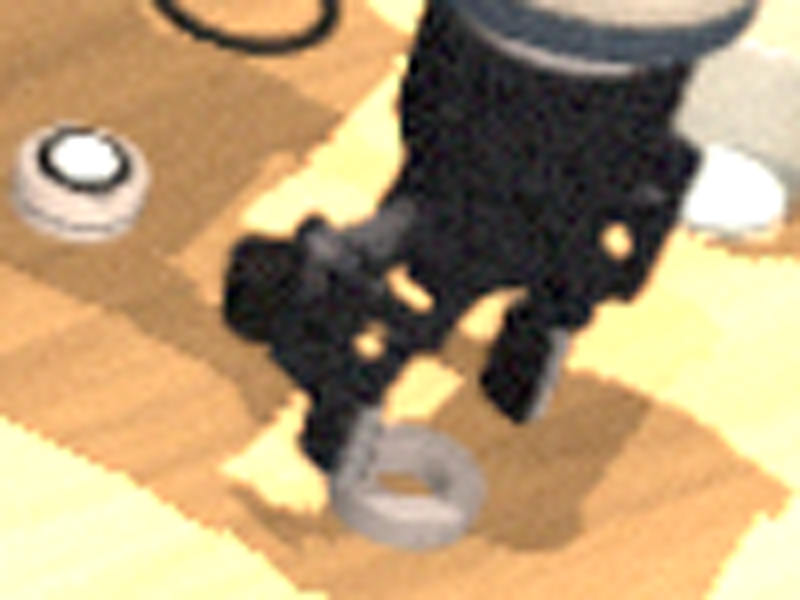

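Emit:
arm_command --series '[{"offset":[0,0,0.004],"rotation":[0,0,0]},{"offset":[0,0,0.004],"rotation":[0,0,0]},{"offset":[0,0,0.003],"rotation":[0,0,0]},{"offset":[0,0,0],"rotation":[0,0,0]}]'

```text
time_s: 15.9
tool_pos: [0.5981, 0.3254, -0.0083]
orientation: [[-1.0, 0.03, -0.001], [0.03, 1.0, -0.0], [0.001, -0.0, -1.0]]
force: [-0.0, -0.3, -0.4]
grip_width: 0.762
```

Emit:
arm_command --series '[{"offset":[0,0,0.003],"rotation":[0,0,0]},{"offset":[0,0,0.003],"rotation":[0,0,0]},{"offset":[0,0,0],"rotation":[0,0,0]}]'

```text
time_s: 16.27
tool_pos: [0.5981, 0.3254, -0.0142]
orientation: [[-1.0, 0.031, -0.0], [0.031, 1.0, -0.0], [0.0, -0.0, -1.0]]
force: [0.0, 0.5, -0.1]
grip_width: 0.759
```

Run:
```python
from m import *
s=bot.read_state();print(s["time_s"],s["tool_pos"],s["force"],s["grip_width"])
s=snap("scene","s9")[0]
cv2.imwrite("pics/a9.png",cv2.resize(np.clip(s[150:225,350:450]*2.,0,255).astype(np.uint8),(800,600),interpolation=cv2.INTER_CUBIC))
```

```text
16.275 [ 0.59811746  0.32538322 -0.01422479] [ 0.00160363  0.45374151 -0.06944528] 0.759074202887633
['pixels', 'fx', 'fy', 'cx', 'cy', 'view']
```

View pics/a9.png

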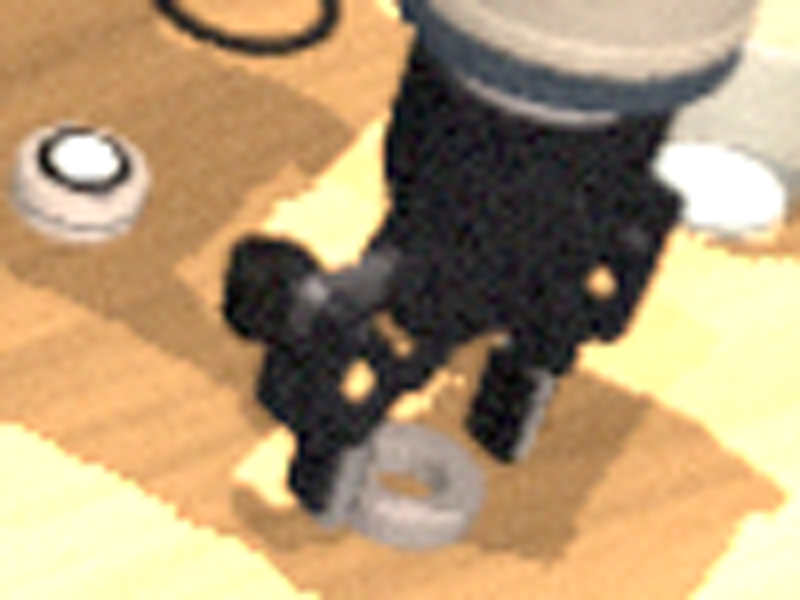

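Emit:
arm_command --series '[{"offset":[0,0,0.002],"rotation":[0,0,0]},{"offset":[0,0,0.002],"rotation":[0,0,0]},{"offset":[0,0,0],"rotation":[0,0,0]}]'

```text
time_s: 16.7
tool_pos: [0.5981, 0.3254, -0.0181]
orientation: [[-1.0, 0.031, -0.0], [0.031, 1.0, -0.0], [0.0, -0.0, -1.0]]
force: [-0.4, 0.0, 0.5]
grip_width: 0.761
```

Emit:
arm_command --series '[{"offset":[0,0,0],"rotation":[0,0,0]},{"offset":[0,0,0],"rotation":[0,0,0]},{"offset":[0,0,0],"rotation":[0,0,0]},{"offset":[0,0,0],"rotation":[0,0,0]},{"offset":[0,0,0],"rotation":[0,0,0]},{"offset":[0,0,0],"rotation":[0,0,0]}]' --hand 0.035

```text
time_s: 17.45
tool_pos: [0.5983, 0.3254, -0.0173]
orientation: [[-1.0, 0.031, 0.0], [0.031, 1.0, 0.0], [-0.0, 0.0, -1.0]]
force: [-1.7, -1.8, 7.8]
grip_width: 0.539
```

Run:
```python
from m import *
s=bot.read_state();print(s["time_s"],s["tool_pos"],s["force"],s["grip_width"]*85.4)
s=snap("scene","s10")[0]
cv2.imwrite("pics/a10.png",cv2.resize(np.clip(s[150:225,350:450]*2.,0,255).astype(np.uint8),(800,600),interpolation=cv2.INTER_CUBIC))
```

```text
17.45 [ 0.59830581  0.32544078 -0.01731888] [-1.70253492 -1.84740221  7.81245269] 46.05509264269239
['pixels', 'fx', 'fy', 'cx', 'cy', 'view']
```

View pics/a10.png

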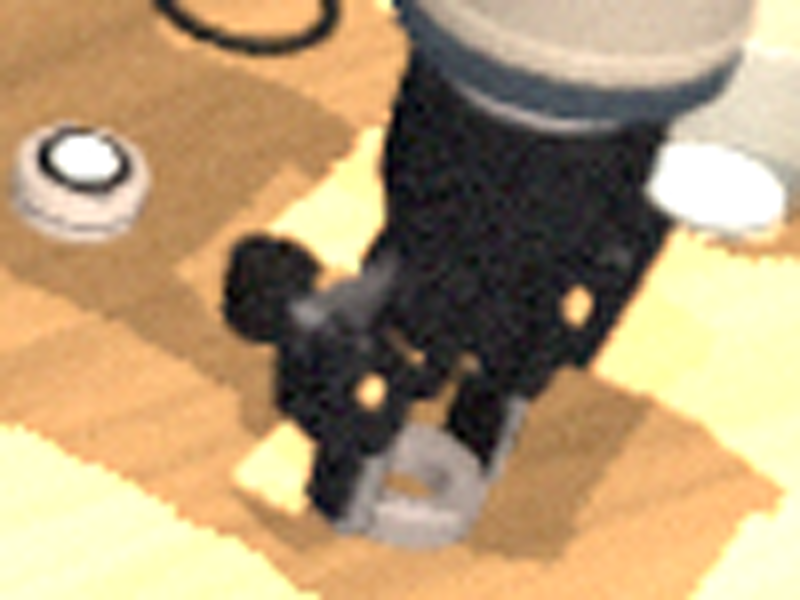

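Emit:
arm_command --series '[{"offset":[0,0,-0.007],"rotation":[0,0,0]},{"offset":[0,0,-0.03],"rotation":[0,0,0]},{"offset":[0,0,-0.03],"rotation":[0,0,0]},{"offset":[0,0,-0.03],"rotation":[0,0,0]},{"offset":[0,0,-0.03],"rotation":[0,0,0]},{"offset":[-0.0067,-0.035,-0.02],"rotation":[0,0,0]},{"offset":[-0.0067,-0.035,0],"rotation":[0,0,0]},{"offset":[-0.0067,-0.035,0],"rotation":[0,0,0]},{"offset":[-0.0067,-0.035,0],"rotation":[0,0,0]},{"offset":[-0.0067,-0.035,0],"rotation":[0,0,0]},{"offset":[-0.0067,-0.035,0],"rotation":[0,0,0]},{"offset":[-0.0067,-0.035,0],"rotation":[0,0,0]},{"offset":[-0.0067,-0.035,0],"rotation":[0,0,0]},{"offset":[0,0,0],"rotation":[0,0,0]},{"offset":[0,0,0],"rotation":[0,0,0]},{"offset":[0,0,0],"rotation":[0,0,0]}]'

```text
time_s: 19.5
tool_pos: [0.6431, 0.0449, 0.1291]
orientation: [[-1.0, 0.03, -0.0], [0.03, 1.0, 0.0], [0.0, 0.0, -1.0]]
force: [0.3, 0.4, -1.7]
grip_width: 0.536
```

```bash
python3 go.py 0.6435 0.0433 0.060 88.25;python3 - <<'E'
from m import *
s=snap("scene","s11")[0]
cv2.imwrite("pics/a11.png",cv2.resize(np.clip(s[140:290,240:400]*2.,0,255).astype(np.uint8),(640,600),interpolation=cv2.INTER_CUBIC))
E
```

```text
t 19.5 pos [0.6431 0.0449 0.1291] grip 45.8 F [ 0.3  0.4 -1.7] q [ -1.  35.  80.   0.  66. -90.]
offset(tool now) [-0.0004 -0.0016  0.0691] offset(tool after rot) [-0.0004 -0.0016  0.0691] rotvec [ 0.01 -0.01  0.05]
['pixels', 'fx', 'fy', 'cx', 'cy', 'view']
```

View pics/a11.png

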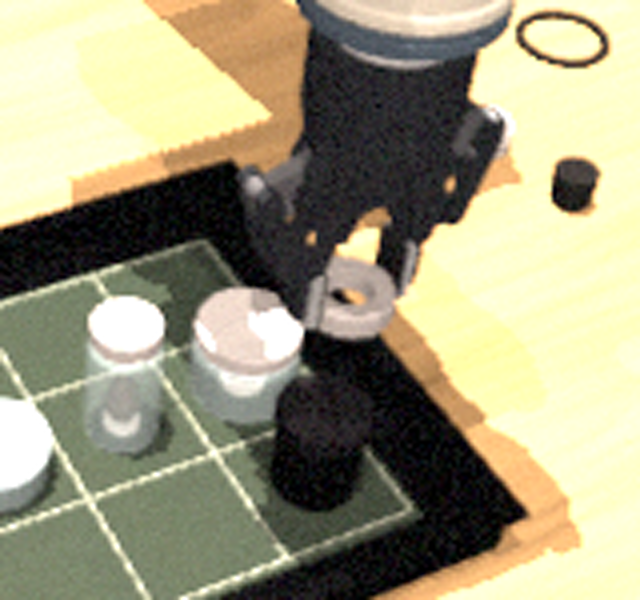

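Run:
```python
from m import *
im,K,V=load("s11"); o=cv2.resize(np.clip(im[140:290,240:400]*2.,0,255).astype(np.uint8),(640,600),interpolation=cv2.INTER_CUBIC)
def circ(c,r,col):
    a=np.linspace(0,2*np.pi,60); P=np.array([(proj(K,V,(c[0]+r*np.cos(t),c[1]+r*np.sin(t),c[2]))-[240,140]+.5)*4 for t in a]).astype(np.int32)
    cv2.polylines(o,[P],True,col,1)
for dx,col in((0,(0,0,255)),(.01,(0,255,0))):
    circ((.6431+dx,.0449,.1606),.024,col); circ((.6431+dx,.0449,.1606),.012,col)
circ((.6431,.0435,.07),.026,(255,0,255))
cv2.imwrite("pics/a12.png",cv2.resize(o[200:520,200:500],(750,800))[:600])
```

```text
(no output)
```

View pics/a12.png

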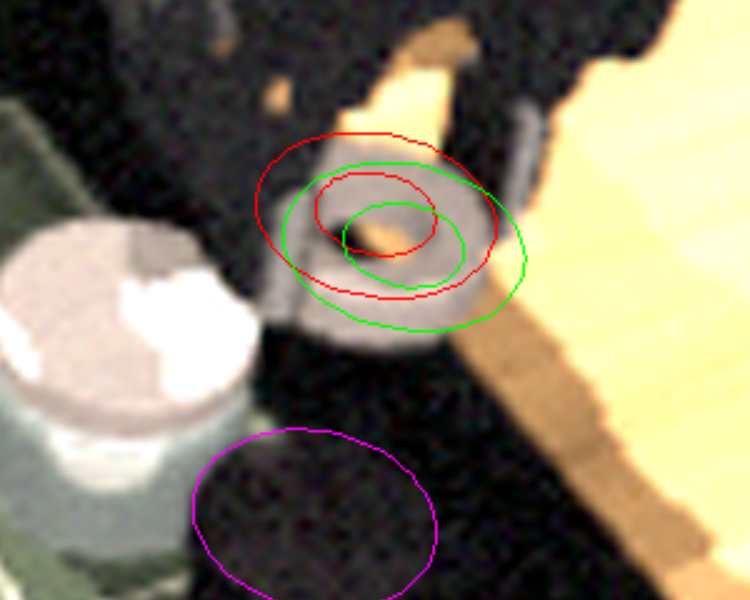

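Emit:
arm_command --series '[{"offset":[0,-0.0015,0.02],"rotation":[0,0,0]},{"offset":[0,0,0.02],"rotation":[0,0,0]},{"offset":[0,0,0.015],"rotation":[0,0,0]},{"offset":[0,0,0.008],"rotation":[0,0,0]},{"offset":[0,0,0],"rotation":[0,0,0]},{"offset":[0,0,0],"rotation":[0,0,0]}]'

```text
time_s: 20.3
tool_pos: [0.6437, 0.0425, 0.0667]
orientation: [[-1.0, 0.03, 0.001], [0.03, 1.0, -0.0], [-0.001, 0.0, -1.0]]
force: [0.9, -0.7, -2.0]
grip_width: 0.53
```

```bash
python3 go.py 0.6435 0.0435 0.060 88.25;python3 - <<'E'
from m import *
im=snap("scene","s13")[0]
cv2.imwrite("pics/a13.png",cv2.resize(np.clip(im[205:280,290:370]*2.5,0,255).astype(np.uint8),(640,600),interpolation=cv2.INTER_CUBIC))
E
```

```text
t 20.3 pos [0.6437 0.0425 0.0667] grip 45.3 F [ 0.9 -0.7 -2. ] q [ -2.  39.  82.   0.  58. -90.]
offset(tool now) [0.0002 0.001  0.0067] offset(tool after rot) [0.0002 0.001  0.0067] rotvec [0.   0.05 0.  ]
['pixels', 'fx', 'fy', 'cx', 'cy', 'view']
```

View pics/a13.png

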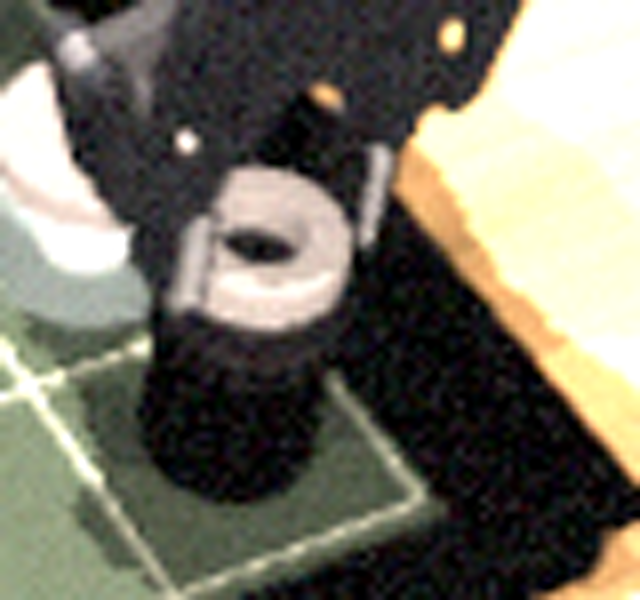

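Emit:
arm_command --series '[{"offset":[0,0.001,0.005],"rotation":[0,0,0]},{"offset":[0,0,0.003],"rotation":[0,0,0]},{"offset":[0,0,0.001],"rotation":[0,0,0]},{"offset":[0,0,0],"rotation":[0,0,0]}]'

```text
time_s: 20.85
tool_pos: [0.6433, 0.0434, 0.057]
orientation: [[-1.0, 0.031, -0.0], [0.031, 1.0, 0.0], [0.0, -0.0, -1.0]]
force: [-0.2, 0.3, -2.1]
grip_width: 0.537
```

```bash
python3 go.py 0.6435 0.0435 0.0525 88.25;python3 - <<'E'
from m import *
im=snap("scene","s14")[0]
cv2.imwrite("pics/a14.png",cv2.resize(np.clip(im[205:280,290:370]*2.5,0,255).astype(np.uint8),(640,600),interpolation=cv2.INTER_CUBIC))
E
```

```text
t 20.85 pos [0.6433 0.0434 0.057 ] grip 45.9 F [-0.2  0.3 -2.1] q [ -1.  40.  83.  -0.  57. -90.]
offset(tool now) [-0.0002  0.0001  0.0045] offset(tool after rot) [-0.0002  0.0001  0.0045] rotvec [-0.   -0.01 -0.  ]
['pixels', 'fx', 'fy', 'cx', 'cy', 'view']
```

View pics/a14.png

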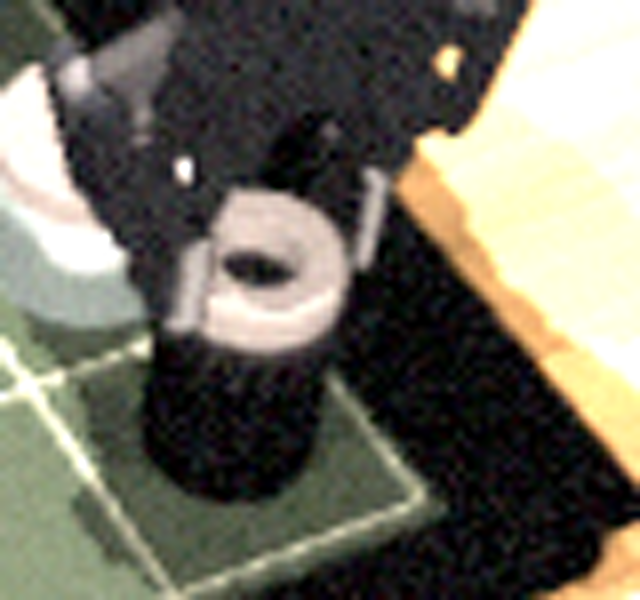

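Emit:
arm_command --series '[{"offset":[0,0,0.002],"rotation":[0,0,0]},{"offset":[0,0,0.002],"rotation":[0,0,0]},{"offset":[0,0,0],"rotation":[0,0,0]}]'

```text
time_s: 21.28
tool_pos: [0.6432, 0.0435, 0.0529]
orientation: [[-1.0, 0.031, -0.0], [0.031, 1.0, 0.0], [0.0, 0.0, -1.0]]
force: [-1.4, 0.4, -1.6]
grip_width: 0.537
```

Emit:
arm_command --series '[{"offset":[0,0,0.001],"rotation":[0,0,0]},{"offset":[0,0,0],"rotation":[0,0,0]}]'

```text
time_s: 21.52
tool_pos: [0.6435, 0.0435, 0.0528]
orientation: [[-1.0, 0.031, 0.001], [0.031, 1.0, -0.0], [-0.001, -0.0, -1.0]]
force: [-3.4, 0.3, 7.9]
grip_width: 0.534
```

Emit:
arm_command --series '[{"offset":[0,0,0],"rotation":[0,0,0]},{"offset":[0,0,0],"rotation":[0,0,0]},{"offset":[0,0,0],"rotation":[0,0,0]},{"offset":[0,0,0],"rotation":[0,0,0]},{"offset":[0,0,-0.01],"rotation":[0,0,0]},{"offset":[0,0,-0.03],"rotation":[0,0,0]},{"offset":[0,0,-0.03],"rotation":[0,0,0]},{"offset":[0,0,-0.03],"rotation":[0,0,0]},{"offset":[0,0,0],"rotation":[0,0,0]}]' --hand 0.075

```text
time_s: 22.65
tool_pos: [0.6448, 0.0435, 0.1552]
orientation: [[-1.0, 0.03, 0.005], [0.03, 1.0, -0.0], [-0.005, 0.0, -1.0]]
force: [-0.4, -1.2, 0.2]
grip_width: 0.878
```

```bash
python3 go.py 0.4285 0.3265 0.05 88.25;python3 - <<'E'
from m import *
im=snap("scene","s15")[0]
cv2.imwrite("pics/a15.png",cv2.resize(np.clip(im[205:280,290:370]*2.,0,255).astype(np.uint8),(640,600),interpolation=cv2.INTER_CUBIC))
E
```

```text
t 22.65 pos [0.6448 0.0435 0.1552] grip 75.0 F [-0.4 -1.2  0.2] q [ -1.  33.  78.  -0.  68. -90.]
offset(tool now) [0.2253 0.2763 0.1041] offset(tool after rot) [0.2248 0.2763 0.1052] rotvec [0.   0.28 0.01]
['pixels', 'fx', 'fy', 'cx', 'cy', 'view']
```

View pics/a15.png

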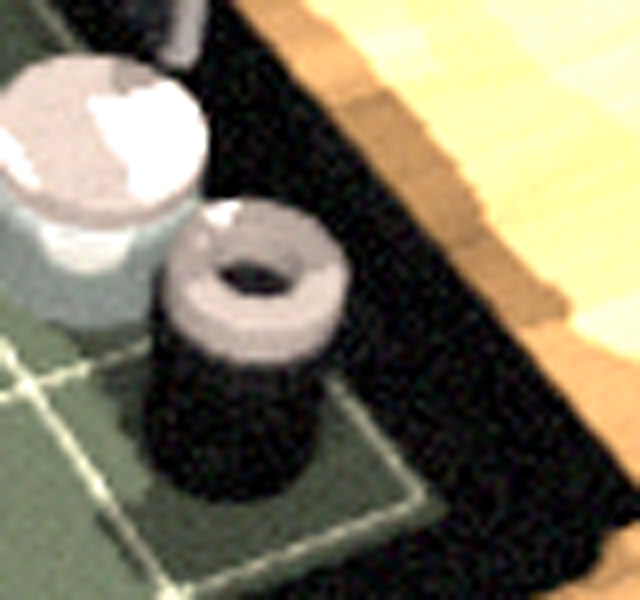

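Emit:
arm_command --series '[{"offset":[0.028,0.0345,-0.005],"rotation":[0,0,0]},{"offset":[0.028,0.0345,0],"rotation":[0,0,0]},{"offset":[0.028,0.0345,0],"rotation":[0,0,0]},{"offset":[0.028,0.0345,0],"rotation":[0,0,0]},{"offset":[0.028,0.0345,0.01],"rotation":[0,0,0]},{"offset":[0.028,0.0345,0.03],"rotation":[0,0,0]},{"offset":[0.028,0.0345,0.035],"rotation":[0,0,0]},{"offset":[0.028,0.0345,0.03],"rotation":[0,0,0]},{"offset":[0,0,0],"rotation":[0,0,0]},{"offset":[0,0,0],"rotation":[0,0,0]}]' --hand 0.07

```text
time_s: 23.95
tool_pos: [0.4278, 0.326, 0.0519]
orientation: [[-1.0, 0.03, -0.0], [0.03, 1.0, -0.0], [0.0, -0.0, -1.0]]
force: [0.8, -0.2, 0.2]
grip_width: 0.819
```

```bash
python3 go.py 0.429 0.3265 -0.018 88.25;python3 - <<'E'
from m import *
im=snap("top","t16")[0]; s=snap("scene","s16")[0]
a=cv2.resize(np.clip(im[100:150,225:275]*2.,0,255).astype(np.uint8),(400,400),interpolation=cv2.INTER_CUBIC)
b=cv2.resize(np.clip(s[130:210,320:400]*2.,0,255).astype(np.uint8),(400,400),interpolation=cv2.INTER_CUBIC)
cv2.imwrite("pics/a16.png",np.hstack([a,b]))
E
```

```text
t 23.95 pos [0.4278 0.326  0.0519] grip 69.9 F [ 0.8 -0.2  0.2] q [ 31.  34.  99.  -0.  47. -57.]
offset(tool now) [-0.0012  0.0006  0.0699] offset(tool after rot) [-0.0012  0.0006  0.0699] rotvec [-0.03 -0.03  0.04]
['pixels', 'fx', 'fy', 'cx', 'cy', 'view']
['pixels', 'fx', 'fy', 'cx', 'cy', 'view']
```

View pics/a16.png

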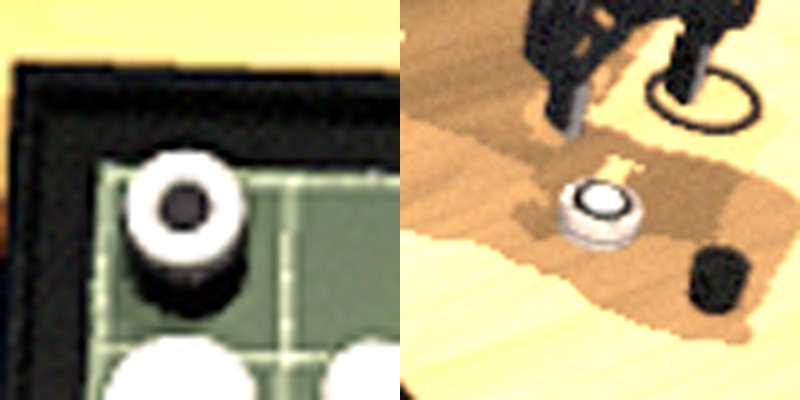

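Run:
```python
from m import *
uv=[]
for tag,box in(("s16",(300,222,345,258)),("t16",(238,115,258,135))):
    im,K,V=load(tag); g=im.mean(2); x0,y0,x1,y1=box
    m=np.zeros(g.shape,np.uint8); m[y0:y1,x0:x1]=(g>75)[y0:y1,x0:x1]
    n,l,st,ce=cv2.connectedComponentsWithStats(m)
    for i in np.argsort(-st[1:,4])[:2]+1: print(tag,st[i],ce[i])
    i=1+np.argmax(st[1:,4])
    c,_=cv2.findContours((l==i).astype(np.uint8),cv2.RETR_EXTERNAL,cv2.CHAIN_APPROX_NONE); f=np.zeros(g.shape,np.uint8); cv2.drawContours(f,[max(c,key=len)],-1,1,-1)
    ys,xs=np.nonzero(f); p=(xs.mean(),ys.mean()); uv.append(p); print(p,plane(K,V,*p,.077),plane(K,V,*p,.084))
print(tri(("s16","t16"),uv))
```

```text
s16 [300 222  34  28 541] [315.29390018 235.03512015]
s16 [334 222  11  13  81] [340.60493827 226.13580247]
(np.float64(315.684575389948), np.float64(235.2894280762565)) [0.6283757  0.03853598 0.077     ] [0.63346927 0.03427892 0.084     ]
t16 [238 119  18  14 150] [246.86666667 125.33333333]
t16 [256 122   2   1   2] [256.5 122. ]
(np.float64(246.97802197802199), np.float64(125.36263736263736)) [0.64621256 0.04638066 0.077     ] [0.64357925 0.04594068 0.084     ]
(array([0.6383441 , 0.03921502, 0.08795583]), np.float64(0.006377328097560725))
```

Emit:
arm_command --series '[{"offset":[-0.001,0.0005,0.025],"rotation":[0,0,0]},{"offset":[0,0,0.025],"rotation":[0,0,0]},{"offset":[0,0,0.012],"rotation":[0,0,0]},{"offset":[0,0,0.004],"rotation":[0,0,0]},{"offset":[0,0,0.002],"rotation":[0,0,0]},{"offset":[0,0,0],"rotation":[0,0,0]}]'

```text
time_s: 24.8
tool_pos: [0.4292, 0.3268, -0.0154]
orientation: [[-1.0, 0.031, 0.001], [0.031, 1.0, 0.0], [-0.001, 0.0, -1.0]]
force: [0.4, -0.3, -1.1]
grip_width: 0.822
```

```bash
python3 go.py 0.429 0.3265 -0.0165 88.25;python3 - <<'E'
from m import *
s=snap("scene","s17")[0]
b=cv2.resize(np.clip(s[135:195,320:400]*2.,0,255).astype(np.uint8),(800,600),interpolation=cv2.INTER_CUBIC)
cv2.imwrite("pics/a17.png",b)
E
```

```text
t 24.8 pos [ 0.4292  0.3268 -0.0154] grip 70.2 F [ 0.4 -0.3 -1.1] q [ 31.  41. 101.  -0.  39. -57.]
offset(tool now) [ 0.0001 -0.0003  0.0011] offset(tool after rot) [ 0.0001 -0.0003  0.0011] rotvec [ 0.02  0.04 -0.  ]
['pixels', 'fx', 'fy', 'cx', 'cy', 'view']
```

View pics/a17.png

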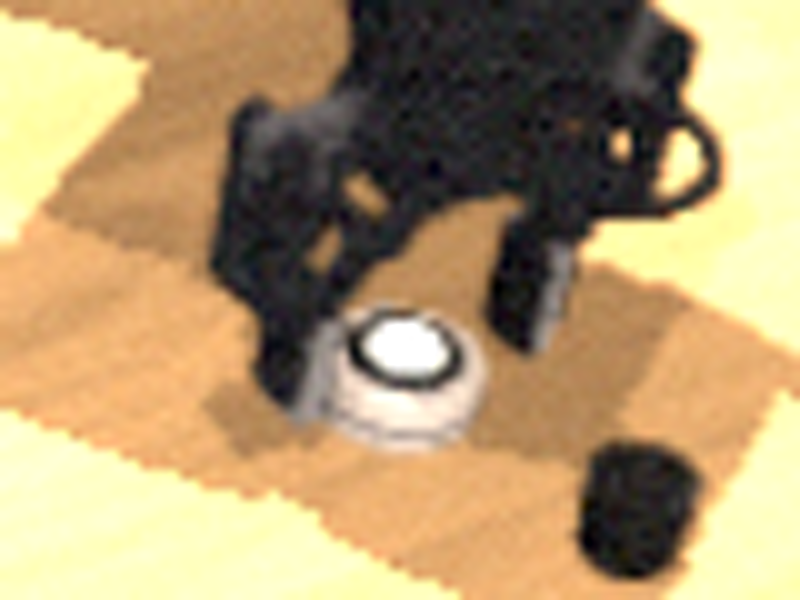

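Emit:
arm_command --series '[{"offset":[0,0,0.001],"rotation":[0,0,0]},{"offset":[0,0,0],"rotation":[0,0,0]},{"offset":[0,0,0],"rotation":[0,0,0]},{"offset":[0,0,0],"rotation":[0,0,0]},{"offset":[0,0,0],"rotation":[0,0,0]},{"offset":[0,0,0],"rotation":[0,0,0]},{"offset":[0,0,0],"rotation":[0,0,0]}]' --hand 0.03

```text
time_s: 25.72
tool_pos: [0.429, 0.3268, -0.0163]
orientation: [[-1.0, 0.03, 0.001], [0.03, 1.0, 0.0], [-0.001, 0.0, -1.0]]
force: [-2.0, -0.9, 11.2]
grip_width: 0.516
```

```bash
python3 go.py 0.4823 -0.0324 0.08 88.25;python3 - <<'E'
from m import *
s=snap("scene","s18")[0]
b=cv2.resize(np.clip(s[135:195,320:400]*2.,0,255).astype(np.uint8),(800,600),interpolation=cv2.INTER_CUBIC)
cv2.imwrite("pics/a18.png",b)
E
```

```text
t 25.73 pos [ 0.429   0.3268 -0.0163] grip 44.1 F [-2.  -0.9 11.2] q [ 31.  41. 101.  -0.  39. -57.]
offset(tool now) [-0.0643 -0.3573 -0.0964] offset(tool after rot) [-0.0643 -0.3574 -0.0963] rotvec [0.02 0.03 0.01]
['pixels', 'fx', 'fy', 'cx', 'cy', 'view']
```

View pics/a18.png

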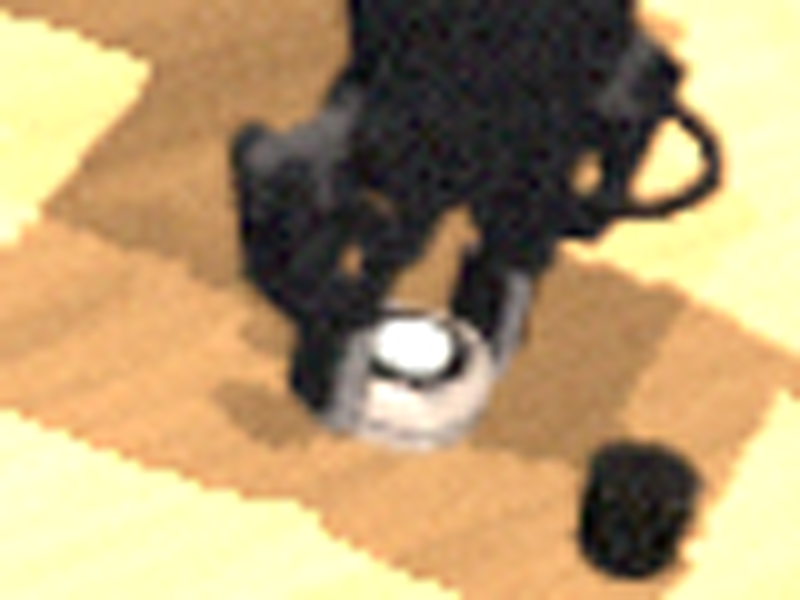

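Emit:
arm_command --series '[{"offset":[0,0,-0.007],"rotation":[0,0,0]},{"offset":[0,0,-0.03],"rotation":[0,0,0]},{"offset":[0,0,-0.03],"rotation":[0,0,0]},{"offset":[0,0,-0.03],"rotation":[0,0,0]},{"offset":[-0.0064,-0.0357,-0.02],"rotation":[0,0,0]},{"offset":[-0.0064,-0.0357,0],"rotation":[0,0,0]},{"offset":[-0.0064,-0.0357,0],"rotation":[0,0,0]},{"offset":[-0.0064,-0.0357,0],"rotation":[0,0,0]},{"offset":[-0.0064,-0.0357,0],"rotation":[0,0,0]},{"offset":[-0.0064,-0.0357,0],"rotation":[0,0,0]},{"offset":[-0.0064,-0.0357,0],"rotation":[0,0,0]},{"offset":[-0.0064,-0.0357,0],"rotation":[0,0,0]},{"offset":[-0.0064,-0.0357,0],"rotation":[0,0,0]},{"offset":[-0.0064,-0.0357,0],"rotation":[0,0,0]},{"offset":[0,0,0],"rotation":[0,0,0]},{"offset":[0,0,0],"rotation":[0,0,0]}]'

```text
time_s: 27.78
tool_pos: [0.4817, -0.0319, 0.1002]
orientation: [[-1.0, 0.031, -0.0], [0.031, 1.0, 0.0], [0.0, 0.0, -1.0]]
force: [0.7, -0.4, 0.3]
grip_width: 0.515
```

```bash
python3 go.py 0.4823 -0.0324 0.005 88.25;python3 - <<'E'
from m import *
s=snap("scene","s19")[0]
b=cv2.resize(np.clip(s[130:280,190:390]*2.,0,255).astype(np.uint8),(800,600),interpolation=cv2.INTER_CUBIC)
cv2.imwrite("pics/a19.png",b)
E
```

```text
t 27.77 pos [ 0.4817 -0.0319  0.1002] grip 44.0 F [ 0.7 -0.4  0.3] q [-11.  26. 104.   0.  49. -99.]
offset(tool now) [-0.0007 -0.0005  0.0952] offset(tool after rot) [-0.0007 -0.0005  0.0952] rotvec [ 0.01 -0.01 -0.02]
['pixels', 'fx', 'fy', 'cx', 'cy', 'view']
```

View pics/a19.png

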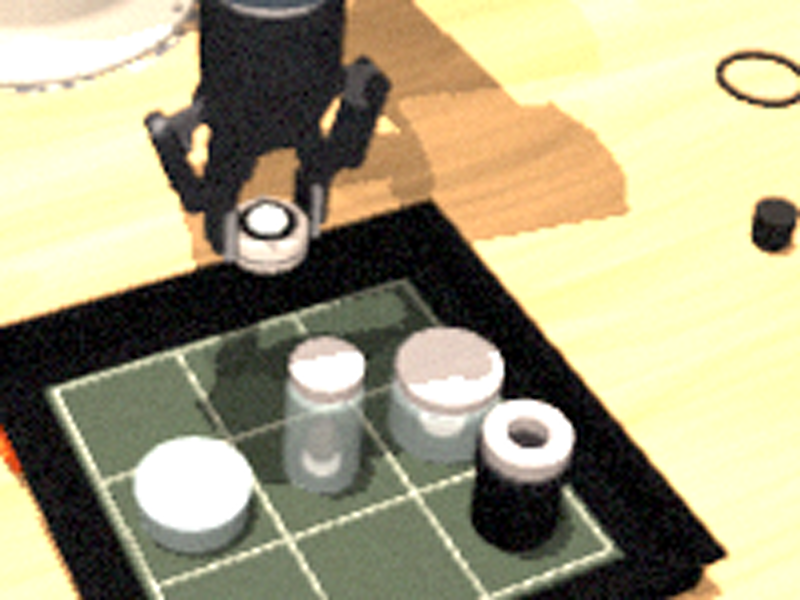

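Run:
```python
from m import *
im,K,V=load("s19"); g=im.mean(2)
m=np.zeros(g.shape,np.uint8); m[175:192,248:266]=(g>125)[175:192,248:266]
ys,xs=np.nonzero(m); print(len(xs),xs.mean(),ys.mean(),plane(K,V,xs.mean(),ys.mean(),.1385))
b=[c for c in blobs("s19",(245,176,272,202),'grey')]
# same measure at start for dome offset
im,K,V=load("scene0"); g=im.mean(2); print(np.round(g[165:178,352:368]).astype(int))
```

```text
61 256.42622950819674 186.2295081967213 [ 0.49084369 -0.03689479  0.1385    ]
[[148 149 144 147 158 166 168 167 155 149 143 143 142 139 142 144]
 [147 152 171 187 174 105  99  96  96 120 163 171 151 144 147 145]
 [154 181 183 129  94  70 109 134 138 133 119 110 148 176 150 144]
 [176 200 173  51  61 110 139 150 151 146 137 114  85 146 186 155]
 [172 186 115  23  80 137 144 151 150 150 148 135  82  87 164 185]
 [153 201 159  17  59 112 145 146 148 148 145 141 111  50 138 194]
 [134 195 180  76  31  65 112 141 144 143 142 124  74  38 131 198]
 [105 147 188 175 117  38  52  75  86  80  78  59  33  79 163 195]
 [ 85 112 152 192 191 172 119  40  39  58  81  55 121 188 198 183]
 [ 87  98 118 137 158 188 190 182 172 144 146 165 190 199 167 129]
 [ 85  86 106 114 121 137 147 154 165 148 128 139 149 133 116 102]
 [ 81  84  86 104 117 114 118 124 127 126 117 117 115 107  94 101]
 [122  91  97  87  84  90 106 116 116 119 117 110  95  83  79  97]]
```

Run:
```python
from m import *
im,K,V=load("s19"); g=im.mean(2)
print(np.round(g[178:200,246:270]).astype(int))
for dx in (-.003,0,.003): print(dx,proj(K,V,(.4817+dx,-.0319,.1345)),proj(K,V,(.4817+dx,-.0319,.1165)))
```

```text
[[ 22  18  15  36  62  75  73  73  75  77  78  76  73  74  74  71  67  38
    9  12  11  22  55  75]
 [ 23  16  15  38  66  75  72  80  84  81  88  92  97  94  87  89  80  45
    5   7  11  24  54  73]
 [ 23  21  22  47  76  94 105  95  66  55  49  58  60  68  97 107  89  42
   14   7   5  21  55  76]
 [ 22  21  30  74 105  95  68  57  60  95 123 102  89  50  52  73  94  89
   42  13  11  22  52  73]
 [ 20  28  43  62  82  46  44  92 136 143 152 149 145 133 102  31  54  84
   89  41  13  27  58  71]
 [ 38  58  65  42  36  17  83 136 157 155 156 156 154 153 134  71  17  51
   83  90  40  32  62  74]
 [ 50  71  73  41  15  52 115 150 156 157 156 159 158 153 143 110  20  34
   81 109  86  25  58  73]
 [ 53  76  73  37   5  43 108 152 157 158 156 157 156 152 147 119  26  29
   71 111  95  49  61  71]
 [ 56  79  72  44  27  25  91 146 154 155 156 153 152 148 131  76  13  29
   76 111  96  54  68  79]
 [ 59  78  74  54  44   7  44  81 116 147 147 148 142 129  78  23  18  60
  106 114  97  51  67  74]
 [ 56  78  74  72  96  65  11  21  51  75  74  78  70  59  28   2  46  89
  110 111  93  4
[... 605 characters left out ...]
 2   0   2]
 [ 38  45  36  67  97  85  79  82  86  92 101  98  98  88  77  80  87  88
   67  28   6   6   8   4]
 [  5   9   1  29  65  90 107 103 103  98 103  98 100  98 102 103  93  58
   27   1   9   1   8   7]
 [  0   7   2   4  19  43  59  72  90  90  91 102 102  73  67  55  45   5
    2   5   6   0   6   0]
 [ 14   7   4   9   1   3   2  25  39  45  41  47  52  24  25   6   4   4
    1   4   8  11   6   1]
 [  6  10   6   1   0   0   2   4   0   2   7   5   1   1   3  10   2   1
    7   9   0   4   3   0]]
-0.003 [255.92988892 183.7884329 ] [255.78301396 189.8020043 ]
0 [256.53220103 184.56644059] [256.37745943 190.58295499]
0.003 [257.13709575 185.34778423] [256.97442173 191.36721216]
```

Emit:
arm_command --series '[{"offset":[-0.0005,-0.0005,0.025],"rotation":[0,0,0]},{"offset":[0,0,0.03],"rotation":[0,0,0]},{"offset":[0,0,0.025],"rotation":[0,0,0]},{"offset":[0,0,0.014],"rotation":[0,0,0]},{"offset":[0,0,0.005],"rotation":[0,0,0]},{"offset":[0,0,0],"rotation":[0,0,0]},{"offset":[0,0,0],"rotation":[0,0,0]}]'

```text
time_s: 28.7
tool_pos: [0.4828, -0.0327, 0.0017]
orientation: [[-1.0, 0.03, 0.001], [0.03, 1.0, -0.0], [-0.001, -0.0, -1.0]]
force: [0.0, -0.2, -0.6]
grip_width: 0.509
```

```bash
python3 go.py 0.4823 -0.0324 -0.006 88.25
```

```text
t 28.7 pos [ 0.4828 -0.0327  0.0017] grip 43.5 F [ 0.  -0.2 -0.6] q [-11.  37. 108.   0.  35. -99.]
offset(tool now) [0.0005 0.0003 0.0077] offset(tool after rot) [0.0005 0.0003 0.0077] rotvec [-0.01  0.06  0.  ]
```

Emit:
arm_command --series '[{"offset":[0.0005,0.0003,0.004],"rotation":[0,0,0]},{"offset":[0,0,0.002],"rotation":[0,0,0]},{"offset":[0,0,0.001],"rotation":[0,0,0]},{"offset":[0,0,0],"rotation":[0,0,0]},{"offset":[0,0,0],"rotation":[0,0,0]}]'

```text
time_s: 29.32
tool_pos: [0.482, -0.0324, -0.0059]
orientation: [[-1.0, 0.031, 0.0], [0.031, 1.0, -0.0], [-0.0, -0.0, -1.0]]
force: [-0.2, -0.2, 0.4]
grip_width: 0.511
```

Emit:
arm_command --series '[{"offset":[0,0,0.0008],"rotation":[0,0,0]},{"offset":[0,0,0],"rotation":[0,0,0]}]'

```text
time_s: 29.58
tool_pos: [0.482, -0.0324, -0.0063]
orientation: [[-1.0, 0.03, 0.0], [0.03, 1.0, -0.0], [-0.0, -0.0, -1.0]]
force: [-1.3, 0.3, 11.5]
grip_width: 0.514
```

Emit:
arm_command --series '[{"offset":[0,0,0],"rotation":[0,0,0]},{"offset":[0,0,0],"rotation":[0,0,0]},{"offset":[0,0,0],"rotation":[0,0,0]},{"offset":[0,0,0],"rotation":[0,0,0]},{"offset":[0,0,-0.01],"rotation":[0,0,0]},{"offset":[0,0,-0.03],"rotation":[0,0,0]},{"offset":[0,0,-0.03],"rotation":[0,0,0]},{"offset":[0,0,-0.03],"rotation":[0,0,0]},{"offset":[0,0,-0.01],"rotation":[0,0,-10]},{"offset":[0,0,0],"rotation":[0,0,-10]},{"offset":[0,0,0],"rotation":[0,0,-10]},{"offset":[0,0,0],"rotation":[0,0,0]}]' --hand 0.07

```text
time_s: 31.08
tool_pos: [0.4819, -0.0323, 0.1038]
orientation: [[-0.881, -0.473, 0.0], [-0.473, 0.881, -0.0], [-0.0, -0.0, -1.0]]
force: [1.6, 0.1, 0.5]
grip_width: 0.823
```

```bash
python3 - <<'E'
from m import *
t=snap("top","t20")[0]; s=snap("scene","s20")[0]
for tag,box in(("t20",(350,178,385,206)),("s20",(95,238,145,275)),):
    im,K,V=load(tag); print(tag)
    for b in blobs(tag,box,'nowood'):
        m=b['m']; c,_=cv2.findContours(m,cv2.RETR_EXTERNAL,cv2.CHAIN_APPROX_NONE); r=cv2.minAreaRect(max(c,key=len))
        P=np.array([plane(K,V,*p,.01)[:2] for p in max(c,key=len)[:,0,:]],np.float32); r2=cv2.minAreaRect(P*1000)
        print(b['c'],b['a'],r,r2)
a=cv2.resize(t[95:205,225:395],(800,517),interpolation=cv2.INTER_CUBIC); cv2.imwrite("pics/a20.png",np.clip(a*1.8,0,255).astype(np.uint8))
E
python3 go.py 0.440 -0.3495 0.05 118
```

```text
['pixels', 'fx', 'fy', 'cx', 'cy', 'view']
['pixels', 'fx', 'fy', 'cx', 'cy', 'view']
t20
(np.float64(365.4334975369458), np.float64(191.5615763546798)) 203 ((365.4705810546875, 191.61764526367188), (21.780319213867188, 9.432422637939453), 59.036251068115234) ((438.67120361328125, -348.90338134765625), (71.47480773925781, 32.18186950683594), 28.430906295776367)
s20
(np.float64(121.67976424361493), np.float64(258.45776031434184)) 509 ((122.63644409179688, 258.39947509765625), (35.04111099243164, 19.956911087036133), 53.61565017700195) ((448.10150146484375, -348.6300354003906), (105.02339935302734, 42.6787223815918), 13.330819129943848)
t 31.18 pos [ 0.4819 -0.0323  0.1036] grip 70.3 F [ 0.4 -0.   0.6] q [ -11.   26.  104.   -0.   50. -129.]
offset(tool now) [ 0.1859 -0.2604  0.0536] offset(tool after rot) [ 0.1859 -0.2604  0.0536] rotvec [-0.01  0.01 -0.  ]
```

View pics/a20.png

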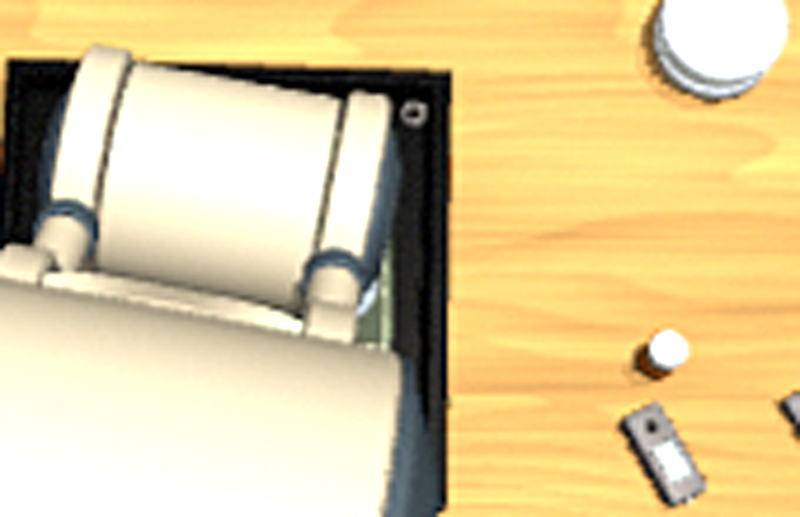

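Emit:
arm_command --series '[{"offset":[0.0233,-0.0325,0],"rotation":[0,0,0]},{"offset":[0.0233,-0.0325,0],"rotation":[0,0,0]},{"offset":[0.0233,-0.0325,0],"rotation":[0,0,0]},{"offset":[0.0233,-0.0325,0],"rotation":[0,0,0]},{"offset":[0.0233,-0.0325,0],"rotation":[0,0,0]},{"offset":[0.0233,-0.0325,0.01],"rotation":[0,0,0]},{"offset":[0.0233,-0.0325,0.02],"rotation":[0,0,0]},{"offset":[0.0233,-0.0325,0.02],"rotation":[0,0,-0.4]},{"offset":[0,0,0],"rotation":[0,0,0]},{"offset":[0,0,0],"rotation":[0,0,0]}]' --hand 0.06

```text
time_s: 32.42
tool_pos: [0.4406, -0.3492, 0.0533]
orientation: [[-0.879, -0.477, -0.0], [-0.477, 0.879, 0.001], [0.0, 0.001, -1.0]]
force: [0.1, 0.6, -0.0]
grip_width: 0.699
```

```bash
python3 go.py 0.439 -0.350 -0.016 118.4;python3 - <<'E'
from m import *
s=snap("scene","s21")[0]; t=snap("top","t21")[0]
b=cv2.resize(np.clip(s[205:280,80:160]*2.,0,255).astype(np.uint8),(400,375),interpolation=cv2.INTER_CUBIC)
a=cv2.resize(np.clip(t[100:220,200:328]*2.,0,255).astype(np.uint8),(400,375),interpolation=cv2.INTER_CUBIC)
cv2.imwrite("pics/a21.png",np.hstack([b,a]))
E
```

```text
t 32.42 pos [ 0.4406 -0.3492  0.0533] grip 59.7 F [ 0.1  0.6 -0. ] q [ -44.   35.   95.    0.   50. -163.]
offset(tool now) [ 0.0018 -0.      0.0693] offset(tool after rot) [0.0018 0.     0.0693] rotvec [ 0.04 -0.    0.1 ]
['pixels', 'fx', 'fy', 'cx', 'cy', 'view']
['pixels', 'fx', 'fy', 'cx', 'cy', 'view']
```

View pics/a21.png

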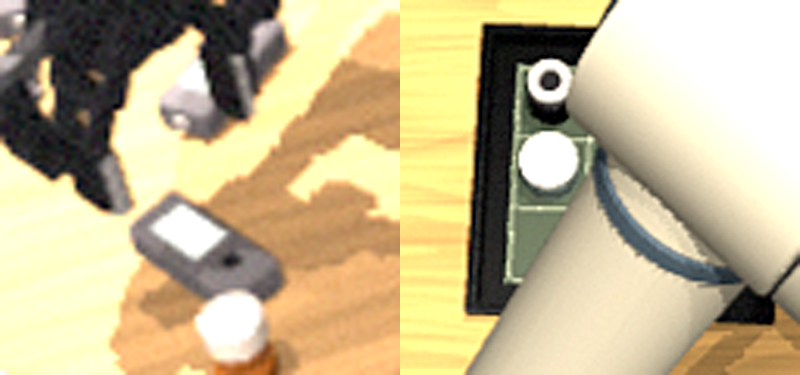

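Emit:
arm_command --series '[{"offset":[0.002,0,0.025],"rotation":[0,0,0]},{"offset":[0,0,0.025],"rotation":[0,0,0]},{"offset":[0,0,0.012],"rotation":[0,0,0]},{"offset":[0,0,0.004],"rotation":[0,0,0]},{"offset":[0,0,0.002],"rotation":[0,0,0]},{"offset":[0,0,0],"rotation":[0,0,0]},{"offset":[0,0,0],"rotation":[0,0,0]}]'

```text
time_s: 33.4
tool_pos: [0.4392, -0.3508, -0.0142]
orientation: [[-0.878, -0.479, 0.001], [-0.479, 0.878, -0.001], [-0.0, -0.001, -1.0]]
force: [-0.1, -0.1, -0.3]
grip_width: 0.704
```

```bash
python3 go.py 0.439 -0.350 -0.015 118.4;python3 - <<'E'
from m import *
s=snap("scene","s22")[0]
b=cv2.resize(np.clip(s[205:280,80:180]*2.,0,255).astype(np.uint8),(800,600),interpolation=cv2.INTER_CUBIC)
cv2.imwrite("pics/a22.png",b)
E
```

```text
t 33.4 pos [ 0.4392 -0.3508 -0.0142] grip 60.1 F [-0.1 -0.1 -0.3] q [ -45.   41.   97.   -0.   41. -163.]
offset(tool now) [-0.0002  0.0008  0.0008] offset(tool after rot) [-0.0002  0.0008  0.0008] rotvec [-0.04  0.01  0.25]
['pixels', 'fx', 'fy', 'cx', 'cy', 'view']
```

View pics/a22.png

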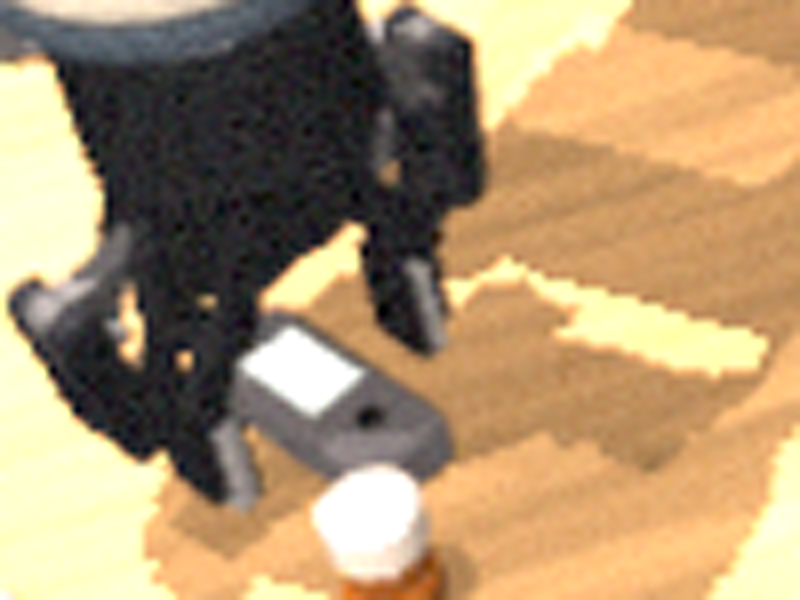

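Emit:
arm_command --series '[{"offset":[0,0.0005,0],"rotation":[0,0,0]},{"offset":[0,0,0],"rotation":[0,0,0]},{"offset":[0,0,0],"rotation":[0,0,0]},{"offset":[0,0,0],"rotation":[0,0,0]},{"offset":[0,0,0],"rotation":[0,0,0]},{"offset":[0,0,0],"rotation":[0,0,0]},{"offset":[0,0,0],"rotation":[0,0,0]}]' --hand 0.015

```text
time_s: 34.33
tool_pos: [0.4388, -0.3502, -0.0143]
orientation: [[-0.878, -0.479, 0.0], [-0.479, 0.878, -0.0], [-0.0, -0.0, -1.0]]
force: [-1.4, 1.6, 7.9]
grip_width: 0.338
```

```bash
python3 go.py 0.6398 -0.1172 0.12 88.25;python3 - <<'E'
from m import *
s=snap("scene","s23")[0]
b=cv2.resize(np.clip(s[205:280,80:180]*2.,0,255).astype(np.uint8),(800,600),interpolation=cv2.INTER_CUBIC)
cv2.imwrite("pics/a23.png",b)
E
```

```text
t 34.33 pos [ 0.4388 -0.3502 -0.0143] grip 28.9 F [-1.4  1.6  7.9] q [ -45.   41.   98.   -0.   41. -163.]
offset(tool now) [-0.2881  0.108  -0.1343] offset(tool after rot) [-0.1938  0.239  -0.1343] rotvec [-1.00e-02  1.00e-02  3.04e+01]
['pixels', 'fx', 'fy', 'cx', 'cy', 'view']
```

View pics/a23.png

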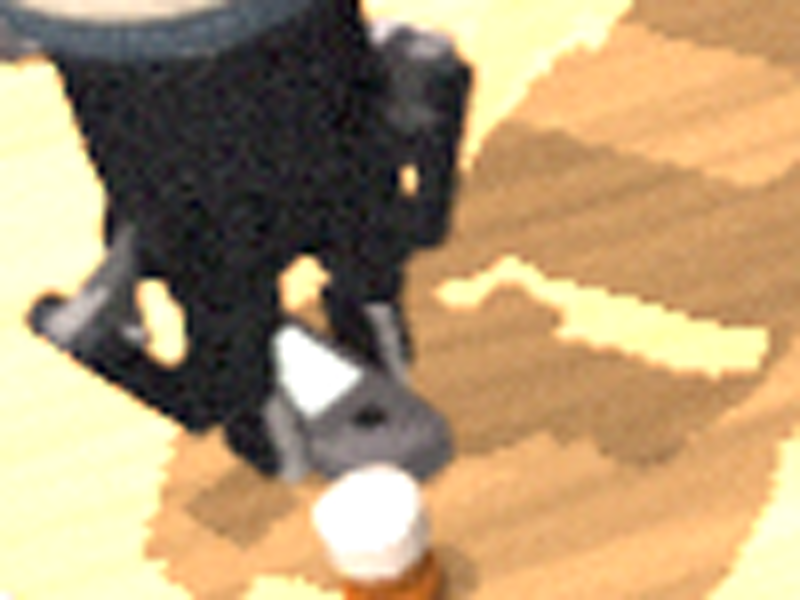

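Emit:
arm_command --series '[{"offset":[0,0,-0.007],"rotation":[0,0,0]},{"offset":[0,0,-0.03],"rotation":[0,0,0]},{"offset":[0,0,-0.03],"rotation":[0,0,0]},{"offset":[0,0,-0.03],"rotation":[0,0,0]},{"offset":[0,0,-0.03],"rotation":[0,0,0]},{"offset":[0,0,0],"rotation":[0,0,10.1]},{"offset":[0,0,0],"rotation":[0,0,10.1]},{"offset":[0,0,0],"rotation":[0,0,10.2]},{"offset":[-0.0242,0.0299,0],"rotation":[0,0,0]},{"offset":[-0.0242,0.0299,0],"rotation":[0,0,0]},{"offset":[-0.0242,0.0299,0],"rotation":[0,0,0]},{"offset":[-0.0242,0.0299,0],"rotation":[0,0,0]},{"offset":[-0.0242,0.0299,0],"rotation":[0,0,0]},{"offset":[-0.0242,0.0299,0],"rotation":[0,0,0]},{"offset":[-0.0242,0.0299,0],"rotation":[0,0,0]},{"offset":[-0.0242,0.0299,0],"rotation":[0,0,0]},{"offset":[0,0,0],"rotation":[0,0,0]},{"offset":[0,0,0],"rotation":[0,0,0]}]'

```text
time_s: 36.62
tool_pos: [0.6392, -0.117, 0.1123]
orientation: [[-1.0, 0.03, -0.001], [0.03, 1.0, -0.0], [0.001, -0.0, -1.0]]
force: [-0.1, -0.2, -1.0]
grip_width: 0.34
```

```bash
python3 go.py 0.6398 -0.1172 0.005 88.25;python3 - <<'E'
from m import *
s=snap("scene","s24")[0]; p=bot.read_state()["tool_pos"]
im,K,V=load("s24"); x0,y0=165,150
b=cv2.resize(np.clip(s[y0:y0+150,x0:x0+200]*2.,0,255).astype(np.uint8),(800,600),interpolation=cv2.INTER_CUBIC)
# expected top face of held block, centred on TCP
a=np.radians(-1.75); zt=p[2]+.0143+.02
P=[]
for sx,sy in((1,1),(1,-1),(-1,-1),(-1,1)):
    q=np.array([p[0],p[1]])+np.array([[np.cos(a),-np.sin(a)],[np.sin(a),np.cos(a)]])@np.array([.036*sx,.015*sy]); P.append((proj(K,V,(*q,zt))-[x0,y0]+.5)*4)
cv2.polylines(b,[np.array(P).astype(np.int32)],True,(0,0,255),1)
cv2.imwrite("pics/a24.png",b)
E
```

```text
t 36.62 pos [ 0.6392 -0.117   0.1123] grip 29.0 F [-0.1 -0.2 -1. ] q [ -16.   36.   80.   -0.   64. -104.]
offset(tool now) [-0.0007 -0.0002  0.1073] offset(tool after rot) [-0.0006 -0.0002  0.1073] rotvec [-0.   -0.03  0.02]
['pixels', 'fx', 'fy', 'cx', 'cy', 'view']
```

View pics/a24.png

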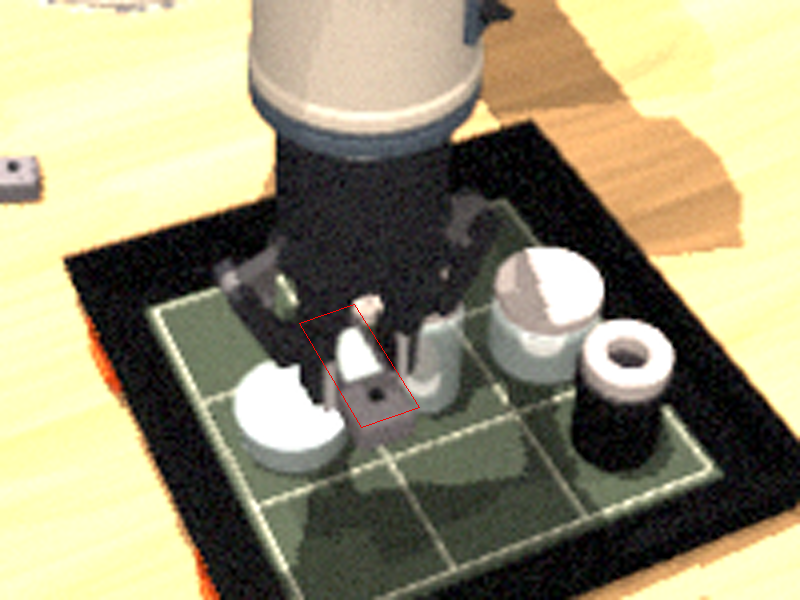

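Emit:
arm_command --series '[{"offset":[-0.0005,0,0.025],"rotation":[0,0,0]},{"offset":[0,0,0.03],"rotation":[0,0,0]},{"offset":[0,0,0.03],"rotation":[0,0,0]},{"offset":[0,0,0.017],"rotation":[0,0,0]},{"offset":[0,0,0.005],"rotation":[0,0,0]},{"offset":[0,0,0],"rotation":[0,0,0]},{"offset":[0,0,0],"rotation":[0,0,0]}]'

```text
time_s: 37.55
tool_pos: [0.6407, -0.1172, 0.0063]
orientation: [[-1.0, 0.031, 0.002], [0.031, 1.0, -0.0], [-0.002, -0.0, -1.0]]
force: [0.2, -0.0, -0.5]
grip_width: 0.335
```

```bash
python3 go.py 0.6398 -0.1172 -0.0043 88.25;python3 - <<'E'
from m import *
s=snap("scene","s25")[0]; x0,y0=165,180
b=cv2.resize(np.clip(s[y0:y0+120,x0:x0+160]*2.,0,255).astype(np.uint8),(800,600),interpolation=cv2.INTER_CUBIC)
cv2.imwrite("pics/a25.png",b)
E
```

```text
t 37.55 pos [ 0.6407 -0.1172  0.0063] grip 28.6 F [ 0.2 -0.  -0.5] q [ -16.   44.   83.   -0.   52. -104.]
offset(tool now) [ 0.0009 -0.      0.0106] offset(tool after rot) [ 0.0009 -0.      0.0106] rotvec [-0.02  0.09 -0.  ]
['pixels', 'fx', 'fy', 'cx', 'cy', 'view']
```

View pics/a25.png

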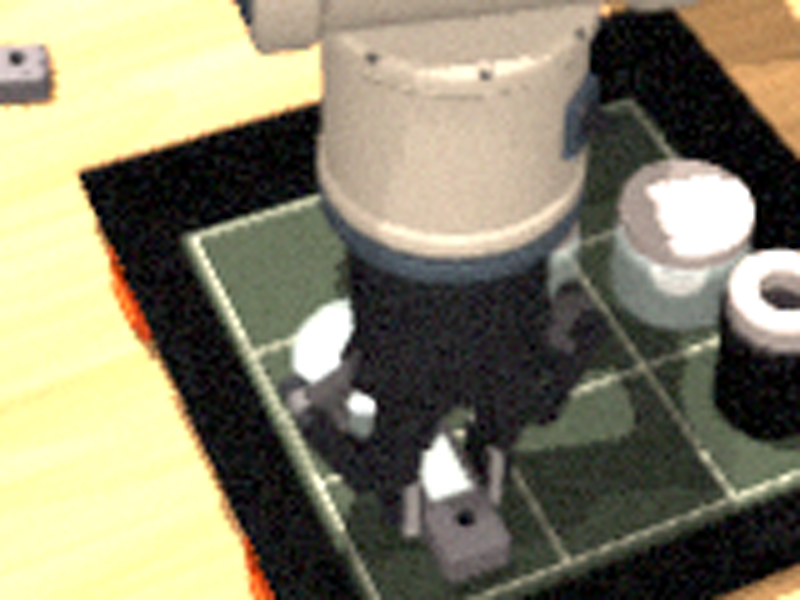

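Emit:
arm_command --series '[{"offset":[0.0008,0,0.005],"rotation":[0,0,0]},{"offset":[0,0,0.003],"rotation":[0,0,0]},{"offset":[0,0,0.001],"rotation":[0,0,0]},{"offset":[0,0,0],"rotation":[0,0,0]},{"offset":[0,0,0],"rotation":[0,0,0]}]'

```text
time_s: 38.22
tool_pos: [0.6394, -0.117, -0.0037]
orientation: [[-1.0, 0.03, 0.0], [0.03, 1.0, -0.0], [-0.0, -0.0, -1.0]]
force: [0.7, -0.1, -0.8]
grip_width: 0.333
```

Emit:
arm_command --series '[{"offset":[0,0,0.001],"rotation":[0,0,0]},{"offset":[0,0,0],"rotation":[0,0,0]}]'

```text
time_s: 38.48
tool_pos: [0.6395, -0.117, -0.0043]
orientation: [[-1.0, 0.031, 0.0], [0.031, 1.0, -0.0], [-0.0, -0.0, -1.0]]
force: [-2.4, 0.9, 5.9]
grip_width: 0.335
```

Emit:
arm_command --series '[{"offset":[0,0,0],"rotation":[0,0,0]},{"offset":[0,0,0],"rotation":[0,0,0]},{"offset":[0,0,0],"rotation":[0,0,0]},{"offset":[0,0,0],"rotation":[0,0,0]},{"offset":[0,0,-0.01],"rotation":[0,0,0]},{"offset":[0,0,-0.03],"rotation":[0,0,0]},{"offset":[0,0,-0.04],"rotation":[0,0,0]},{"offset":[0,0,-0.04],"rotation":[0,0,0]},{"offset":[0,0,-0.04],"rotation":[0,0,0]},{"offset":[0,0,-0.03],"rotation":[0,0,0]},{"offset":[0.02,0.045,0],"rotation":[0,0,0]},{"offset":[0.02,0.045,0],"rotation":[0,0,0]},{"offset":[0.02,0.045,0],"rotation":[0,0,0]},{"offset":[0.02,0.045,0],"rotation":[0,0,0]},{"offset":[0.02,0.045,0],"rotation":[0,0,0]},{"offset":[0.02,0.045,0],"rotation":[0,0,0]},{"offset":[0.02,0.045,0],"rotation":[0,0,0]},{"offset":[0.02,0.045,0],"rotation":[0,0,0]},{"offset":[0.02,0.045,0],"rotation":[0,0,0]},{"offset":[0.02,0.045,0],"rotation":[0,0,0]}]' --hand 0.06

```text
time_s: 40.98
tool_pos: [0.4524, 0.3404, 0.1861]
orientation: [[-1.0, 0.031, 0.001], [0.031, 1.0, 0.0], [-0.001, 0.0, -1.0]]
force: [1.0, 0.3, -0.0]
grip_width: 0.701
```

Emit:
arm_command --series '[{"offset":[0.01,0.04,0],"rotation":[0,0,0]},{"offset":[0,0,0],"rotation":[0,0,0]},{"offset":[0,0,0],"rotation":[0,0,0]}]'

```text
time_s: 41.35
tool_pos: [0.4443, 0.379, 0.1857]
orientation: [[-1.0, 0.03, 0.0], [0.03, 1.0, -0.0], [-0.0, -0.0, -1.0]]
force: [0.2, -1.0, -0.4]
grip_width: 0.708
```

Run:
```python
from m import *
t=snap("top","t26")[0]; s=snap("scene","s26")[0]; t0=load("top0")[0]
a=cv2.resize(np.clip(t[100:210,220:325]*1.8,0,255).astype(np.uint8),(400,419),interpolation=cv2.INTER_CUBIC)
b=cv2.resize(np.clip(s[180:320,175:375]*1.8,0,255).astype(np.uint8),(400,280),interpolation=cv2.INTER_CUBIC)
b=cv2.copyMakeBorder(b,0,139,0,0,cv2.BORDER_CONSTANT)
cv2.imwrite("pics/a26.png",np.hstack([a,b]))
cv2.imwrite("pics/a27.png",cv2.resize(np.clip(s[180:320,175:365]*1.8,0,255).astype(np.uint8),(800,589),interpolation=cv2.INTER_CUBIC))
print(bot.read_state()["time_s"],bot.read_state()["tool_pos"])
```

```text
['pixels', 'fx', 'fy', 'cx', 'cy', 'view']
['pixels', 'fx', 'fy', 'cx', 'cy', 'view']
41.45 [0.44461394 0.37838866 0.18556313]
```

View pics/a26.png

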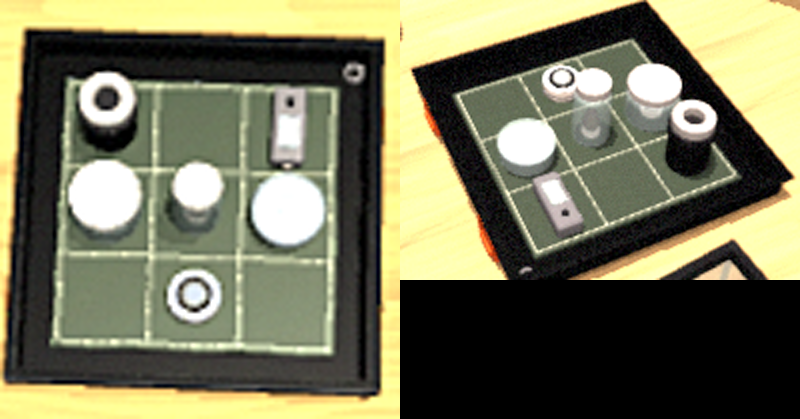

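View pics/a27.png

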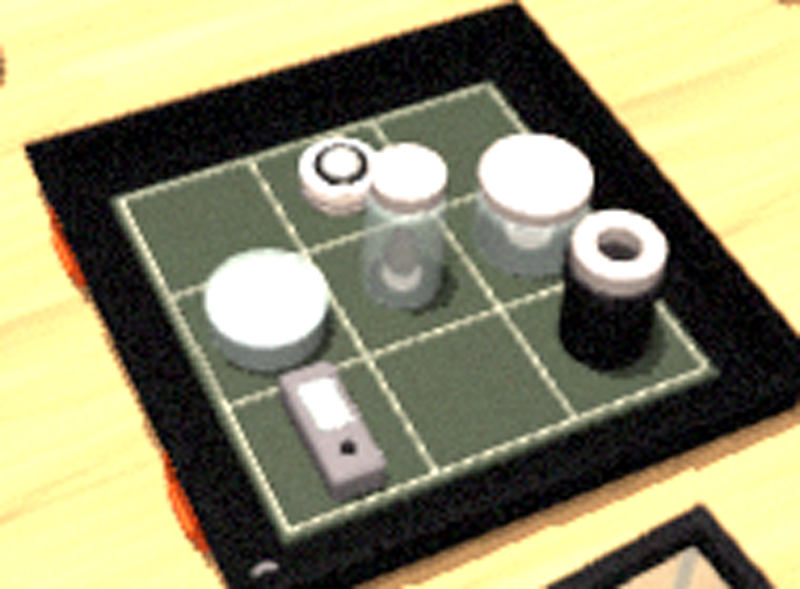

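Run:
```python
from m import *
PL={"t26":(.5626,-.0338,-1.75),"s26":(.562,-.0358,-1.75)}
def toplate(tag,p):
    x,y,a=PL[tag]; c,s=np.cos(np.radians(a)),np.sin(np.radians(a)); d=np.array(p[:2])-[x,y]; return np.round(1000*np.array([c*d[0]+s*d[1],-s*d[0]+c*d[1]]),1)
def seg(tag,box,thr,z,nm,sel=None):
    im,K,V=load(tag); hsv=cv2.cvtColor(im,cv2.COLOR_BGR2HSV); g=im.mean(2)
    x0,y0,x1,y1=box; m=np.zeros(g.shape,np.uint8); m[y0:y1,x0:x1]=(g>thr)[y0:y1,x0:x1]
    m=cv2.morphologyEx(m,cv2.MORPH_OPEN,np.ones((2,2),np.uint8)) if 0 else m
    n,l,st,ce=cv2.connectedComponentsWithStats(m,connectivity=4); i=1+np.argmax(st[1:,4])
    c,_=cv2.findContours((l==i).astype(np.uint8),cv2.RETR_EXTERNAL,cv2.CHAIN_APPROX_NONE); c=max(c,key=len); f=np.zeros(g.shape,np.uint8); cv2.drawContours(f,[c],-1,1,-1)
    ys,xs=np.nonzero(f); p=(xs.mean(),ys.mean())
    P=np.array([plane(K,V,*q,z)[:2] for q in c[:,0,:]],np.float32); r=cv2.minAreaRect(P*1000)
    print(nm,tag,len(xs),st[i,:4],np.round(p,1),'plate mm',toplate(tag,plane(K,V,*p,z)),'rect',np.round(r[1],0),round(r[2],1))
seg("t26",(262,168,282,187),85,.021,"light")
seg("s26",(240,210,266,232),90,.021,"light(part hidden)")
seg("t26",(288,121,304,145),80,.022,"temp")
seg("s26",(238,262,270,300),80,.020,"temp")
seg("t26",(240,116,258,135),105,.084,"ring")
seg("s26",(306,228,336,252),90,.078,"ring")
for tag in("t26","top0"):
    PL[tag]=PL["t26"]
    seg(tag,(234,138,260,164),110,.062,"squat "+tag); seg(tag,(262,138,284,160),105,.096,"tall "+tag); seg(tag,(282,142,310,168),110,.03,"dish "+tag)
from lid import *
```

```text
light t26 159 [264 171  14  14] [270.6 177.1] plate mm [-78.   -0.8] rect [45. 44.] 0.2
light(part hidden) s26 293 [246 211  20  21] [255.8 220.4] plate mm [-79.6   1.5] rect [47. 67.] 62.2
temp t26 156 [288 123  12  19] [295.3 131.8] plate mm [ 83.7 -79.9] rect [65. 38.] 0.0
temp s26 428 [242 262  28  33] [254.8 278.3] plate mm [ 74.6 -73. ] rect [64. 73.] 86.4
ring t26 158 [241 119  14  14] [247.5 125.3] plate mm [78.7 80.5] rect [45. 43.] 0.7
ring s26 313 [310 230  23  17] [321.3 237.9] plate mm [76.3 82.9] rect [47. 46.] 64.1
squat t26 t26 268 [238 142  19  18] [247.2 150.5] plate mm [-0.2 79.2] rect [58. 59.] 0.1
tall t26 t26 125 [265 143  14  12] [271.5 148.3] plate mm [-0.7 -0.7] rect [37. 42.] 0.1
dish t26 t26 280 [286 145  19  19] [295.1 154.3] plate mm [  1.5 -80.5] rect [60. 62.] 45.8
squat top0 top0 268 [238 142  19  18] [247.2 150.5] plate mm [-0.2 79.2] rect [58. 59.] 0.1
tall top0 top0 120 [266 143  12  12] [271.6 148.3] plate mm [-0.5 -0.8] rect [37. 35.] 0.1
dish top0 top0 276 [286 145  19  19] [295.1 154.4] plate mm [  1.2 -80.5] rect [60. 61.] 45.8
```

Run:
```python
from m import *
PL={"t26":(.5626,-.0338,-1.75),"s26":(.562,-.0358,-1.75)}
def toplate(tag,p):
    x,y,a=PL[tag]; c,s=np.cos(np.radians(a)),np.sin(np.radians(a)); d=np.array(p[:2])-[x,y]; return np.array([c*d[0]+s*d[1],-s*d[0]+c*d[1]])*1000
for tag,box in(("t26",(284,118,306,150)),("s26",(236,258,272,304))):
    im,K,V=load(tag); b=im.astype(int); x0,y0,x1,y1=box
    gr=b[...,1]-(b[...,0]+b[...,2])/2; g=b.mean(2)
    m=np.zeros(g.shape,np.uint8); m[y0:y1,x0:x1]=((gr<2.5)&(g>40))[y0:y1,x0:x1]
    n,l,st,ce=cv2.connectedComponentsWithStats(m,connectivity=4); i=1+np.argmax(st[1:,4]); 
    c,_=cv2.findContours((l==i).astype(np.uint8),cv2.RETR_EXTERNAL,cv2.CHAIN_APPROX_NONE); c=max(c,key=len); f=np.zeros(g.shape,np.uint8); cv2.drawContours(f,[c],-1,1,-1)
    ys,xs=np.nonzero(f); p=(xs.mean(),ys.mean()); print(tag,len(xs),st[i],p,toplate(tag,plane(K,V,*p,.02)))
    P=np.array([toplate(tag,plane(K,V,*q,.02)) for q in c[:,0,:]],np.float32); print(cv2.minAreaRect(P))
    o=im.copy(); o[l==i]=(0,0,255); cv2.imwrite(f"pics/tl_{tag}.png",cv2.resize(o[y0-8:y1+8,x0-8:x1+8],(400,500),interpolation=cv2.INTER_NEAREST))
cv2.imwrite("pics/tl.png",np.hstack([cv2.imread(f"pics/tl_{t}.png") for t in("t26","s26")]))
```

```text
t26 173 [291 123  10  22 131] (np.float64(295.2543352601156), np.float64(132.9479768786127)) [ 80.21479958 -79.8379175 ]
((78.98394012451172, -79.74565887451172), (30.10967445373535, 76.38970184326172), 86.61412048339844)
s26 492 [241 266  26  33 390] (np.float64(253.40650406504065), np.float64(281.6524390243902)) [ 81.35434021 -79.34090906]
((79.97412109375, -79.25746154785156), (33.52610778808594, 82.35721588134766), 88.70491027832031)
```

View pics/tl.png

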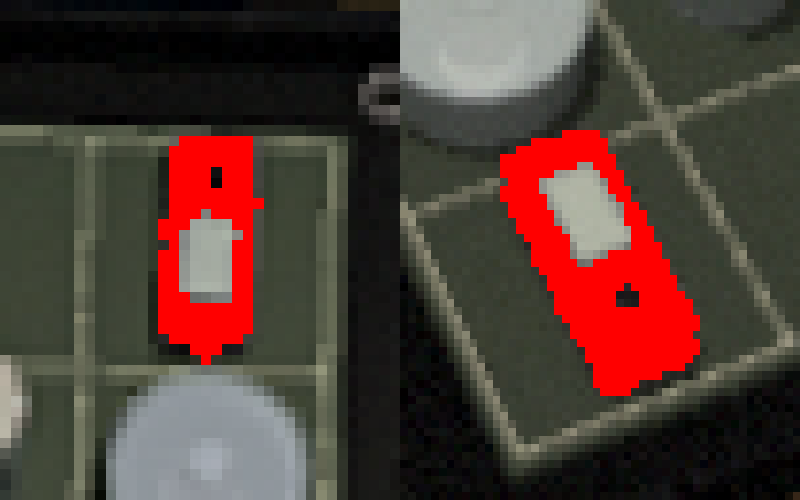

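Run:
```python
from bench import bot
print(bot.finish_job())
```

```text
the job is handed in; nothing more can be done
None
```

The job is done and was handed in at about 41.5 s, well inside the 138 s limit. I worked in the order asked: dark pot, ring weight on its lid, light logger, then the temperature logger. Of the four look-alike blocks I took the farthest, 0.56 m from the base.

**Last checks (squares in plate mm, targets ±80 or 0):**

| Item | Target | Top view | Scene view |
|---|---|---|---|
| Dark pot (seen before the ring went on) | (80, 80) | about (78, 80) | about (80, 81) |
| Ring weight | (80, 80) | (79, 80) | (76, 83) |
| Light logger | (-80, 0) | (-78, -1) | (-80, 1), partly hidden |
| Temperature logger | (80, -80) | (80, -80) | (81, -79) |

- **Ring:** The top view has it within about 1 mm of the lid's centre. The scene view differed by up to 4 mm, and I trusted it less because of the mask edges.
- **Temperature logger:** My first mask put it off by several mm because it picked up the grid lines. The table shows the colour-based mask that replaced it; it also shows the screen up.
- **Glass vessels:** In the before-and-after top views all three stayed put, to within 0.3 mm.
- **Gripper:** It was raised well clear at the end, and the forces I read stayed near or below 12 N.

**Fingertip height:** The fingertips stood about 24 mm above the reported tool point, where the text says 17 mm below it. The pot was therefore gripped by its lid, and my first try at the ring closed above it without moving it. I measured the offset in the images, went down watching the force, and used it for the remaining picks.

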